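# Code-read a batch of coupling hubs on the inspection arbor

## Task

Take the arbor out of its black block and put it into the bore of the steel nest: it is a close fit, so enter it edge-first, clearly leaning (10 to 20 degrees) with its lower edge inside the mouth, then straighten it and let it slide fully home. Thread every coupling hub on the table onto the arbor, one on top of another, each lying flat with its code plate turned squarely to the code reader, and when all are so, press the read button. Then lay all the hubs flat and side by side in the metal tray and stand the arbor back in its block, fully down, leaving the other things on the table where they are.

Things in the scene. Friction and masses are not known exactly. Their poses are not given: they have to be found in the camera images.
- bore_mouth (a point): centre of the mouth of the bore in the top face of the nest: a bare steel block, 70 x 70 mm and 50 mm high, bolted on a 104 mm square base plate that is fixed to the table. The bore is vertical, 25 mm wide, 40 mm deep, with a 1.5 mm chamfer at the mouth
- reader: fixed code reader: a grey box 50 x 50 x 44 mm on a short post (top 108 mm above the table), at the end of a flat bar that swings out from the nest. The origin of this entry lies on the bore's axis at table height; its x axis points level from the bore's axis to the reader, whose lens is 131 mm along x, 84 mm up and looks back at the bore's axis
- arbor_foot (a point): centre of the lower end of the arbor, a turned steel piece 100 mm long, 0.36 kg; z axis up along it. From the foot up: shank 24 mm thick, 36 mm long (1.5 mm chamfer at its lower edge); flange 44 mm wide, 8 mm thick; stem 16 mm thick, 56 mm long, the last 7 mm tapering to 9 mm. Home in the nest, its flange lies on the nest's top face and the foot is 36 mm below the mouth; 1 mm play
- arbor_stem (a point): point on the arbor's axis 76 mm above its foot (the stem runs from 44 to 100 mm above the foot): where to grip it. The arbor starts upright in a black block 66 x 66 x 42 mm with a loose hole 28 mm wide, its flange resting on that block
- hub_1_mid (a point): steel coupling hub, a flat ring 50 mm across and 16 mm high with a plain 20 mm bore right through, 0.2 kg, lying flat; it may be absent. This point is its centre, half-way up (8 mm above its underside); its x axis points to the middle of its code plate, its z axis up along the bore
- hub_2_mid (a point): steel coupling hub, a flat ring 50 mm across and 16 mm high with a plain 20 mm bore right through, 0.2 kg, lying flat; it may be absent. This point is its centre, half-way up (8 mm above its underside); its x axis points to the middle of its code plate, its z axis up along the bore
- hub_3_mid (a point): steel coupling hub, a flat ring 50 mm across and 16 mm high with a plain 20 mm bore right through, 0.2 kg, lying flat; it may be absent. This point is its centre, half-way up (8 mm above its underside); its x axis points to the middle of its code plate, its z axis up along the bore
- hub_1_code (a point): middle of the small bright code plate (15 x 9 mm) on the rim of hub_1, 25 mm from the hub's axis, half-way up; a dark notch 9 mm wide is cut in the hub's top edge straight above it
- hub_2_code (a point): middle of the small bright code plate (15 x 9 mm) on the rim of hub_2, 25 mm from the hub's axis, half-way up; a dark notch 9 mm wide is cut in the hub's top edge straight above it
- hub_3_code (a point): middle of the small bright code plate (15 x 9 mm) on the rim of hub_3, 25 mm from the hub's axis, half-way up; a dark notch 9 mm wide is cut in the hub's top edge straight above it
- read (a joint): travel of the read button in m: 0 up, 0.006 fully pressed; it counts as pressed from 0.0045; it springs back, fully down takes 5 N
- read_top (a point): centre of the top of the read button, a black plunger 26 mm across that points up on a grey box 60 x 60 x 24 mm fixed to the table; its top is 46 mm above the table
- tray_in (a point): centre of the inner floor of the outgoing tray, a dark sheet-steel tray 200 mm long (along y) and 140 mm wide (along x), fixed to the table; walls 4 mm thick, rim 14 mm and floor 4 mm above the table
- stand_hole0 (a point): centre of the mouth of the loose hole (28 mm wide, 38 mm deep) in the top of the arbor's black block, 42 mm above the table
- arbor: the arbor as a whole; its origin is the same point as arbor_foot
- hub_1: hub_1 as a whole; origin at the centre of its underside
- hub_2: hub_2 as a whole; origin at the centre of its underside
- hub_3: hub_3 as a whole; origin at the centre of its underside
- bush_4: bystander: black plastic bush standing upright, 45 mm across, 88 mm high; origin at the centre of its underside
- shaft_1: bystander: turned motor shaft lying on the table, 15 mm thick, 120 mm long along its y axis; origin at the centre of its underside

How it is judged:
By the outcome, as a careful person would: the job done as asked, in the order asked, and still so for the second after the job is handed in, with the robot touching nothing.
Of hub_1, hub_2, hub_3 only 2 to 3 are there at a start; the rules pass over those that are not, and their reading is None.
At some moment in a run one of hub_1, hub_2, hub_3 may be knocked a few centimetres aside while the robot is not near it.
It also fails if it takes over 210 s, if anything falls off the work surface, if the arm or the gripper's body presses on something with over 40 N, if the wrist force passes 120 N, or if a joint passes its speed limit or range.

## Robot

A 6-joint arm with a two-finger parallel gripper is mounted at the origin on a cart in front of the work surface, level with it; the furniture and walls round the work are solid. World frame = base frame: x ahead of the robot, y to its left, z up, the work surface at z = 0. Lengths are in mm, angles in rad, forces in N, time in s.
With the tool pointing down it reaches from about 275 to 850 mm from the base axis. Payload 19 kg.
Tool frame: the origin (TCP) lies on the centre line of the jaws, within the pads' length; the fingertips stand 14 mm ahead of it and the grasp point (between the pads) lies 5 mm behind it; x points along the fingers, y is the direction in which the jaws open and shut, and the axes are right-handed (so a half turn about x gives the same grasp; the last joint's range is limited). The gripper opens to 85 mm and grips with 20 to 120 N. Pads are 22 mm wide; open, the fingers measure 114 mm over their backs; the gripper's body (76 mm by 85 mm) begins 54 mm behind the grasp point. The pads swing forward as they close: fully open they stand 13 mm farther back than shut.
Start: joints at [-1.277, 0.15, 1.437, -0, 1.554, -0.134], TCP at [238.522, -523.163, 245.267] pointing down, gripper open.
Joint ranges: [-2.8, 2.8], [-0.68, 2.1], [0.12, 2.68], [-1.39, 4.53], [0.16, 2.79], [-2.81, 2.81]. Speed limits (rad/s): [1.89, 1.89, 2.22, 3.01, 3.01, 3.01].

## Interface

Orientations are given as a 3x3 rotation matrix whose columns are the frame's x, y, z axes.
In Python, from workcell import observe, grab_frame, get_calibration, job_done, spot_in, outline_of gives the robot as it stands.
- The arm moves only by the tool step_arm, never from a script. Its argument "motion" is a list of rows, each a list of 3 entries, a list of its own where there are three numbers: the opening, from 0 (shut) to 1 (fully open), then the shift along the world's x, y, z in mm, then the turn about the world's z in rad. A call has 1 to 5 rows; each row is the pose to reach, as a shift and turn from the pose commanded when the call began; what a row does not reach only later rows make up. A row lasts 1/12 s, in which the tool goes at most 41.7 mm and 7.16 degrees, less where a joint would pass 70% of its speed; a pose out of reach is approached as far as the arm can. A call with a gripper value outside its range is refused whole. The fingers move at their own pace and stop on an object; "grip_force" is the grip in N (left out, the last holds). Time passes only in rows, so rows that repeat a pose let the fingers close. It gives the time, the measured TCP pose, the force and the opening at its end, in the units of the state.
- observe(): the state, without advancing time (a new reading comes with each control period).
- grab_frame(name): name is "scene" or "top"; returns the picture (384x512x3 uint8, blue, green, red); there is no depth.
- get_calibration(name): a dict with "K" (3x3 intrinsics, pixels), "pose" (4x4, takes a point from camera to world coordinates). Camera axes: x right, y down, z forward; pixel columns grow to the right and rows downward; lengths in mm; the calibration is good to about 2 mm. A picture is of the moment at which its call begins. get_calibration takes no time and is no camera call.
- job_done(): hands the job in, once; it reports no verdict.
Trained networks look in the newest picture that a camera, given by its name, has taken for a name from the list of things; names that differ only in an ending like _2 or _b are one class to them, and where a whole thing is asked for, a point or a joint stands for the part that bears it (a point fixed in the world has none). Each returns a list of dicts, best first, with "conf" (0 to 1); they miss things now and then, are a little off and sometimes report something else, mostly with a low value. They report only what shows in the picture. A call takes as long as a camera call.
- spot_in(name, camera): "centre" ([x, y, z] in mm, in world coordinates, good to about 4 mm: the middle of the surface that is visible of it).
- outline_of(name, camera): "region" (384x512 bool, what is visible of it).
The state is a dict: "clock": time; "q": joint angles; "qd": joint speeds; "tau": joint torques, N m; "eef_pos": TCP position; "ee_rot": TCP orientation; "contact_force": force on the tool from outside, world axes, zero at the start; "wrist_torque": the same for the moment, N m; "finger_gap": opening from 0.0 (shut) to 1.0 (fully open).
Only numpy, scipy, OpenCV 4.12 (cv2) and the standard library are available. Lean on these libraries where they do the work, as an engineer would, in place of code of your own. Each camera call takes 0.05 s, during which the arm holds its last target. There are 200 camera calls.

## Working session

There is one attempt and no reset: what is moved stays moved. The work goes in short steps, Python scripts to look and compute and a tool call to move; the robot and the scene stay as the last step left them, time stands still between calls to the robot, and variables do not carry over. Pictures are saved under pics/ and viewed, about 12 in all and at most 16, crops included, and the job is handed in when it is done.

Besides the shell and the picture viewer there is one more tool, called after "Emit:" as a command line: name --argument value ..., lists and objects as JSON in quotes. step_arm: Moves the arm, as the interface text tells. Its arguments: {"type":"object","properties":{"motion":{"type":"array","items":{"type":"array"}},"grip_force":{"type":"number"}},"required":["motion"]}

```bash
ls; mkdir -p pics; cat > h.py <<'E'
import numpy as np, cv2
from workcell import *
def save(cam,name,crop=None,scale=1.5):
    im=grab_frame(cam)
    if crop: u0,v0,u1,v1=crop; im=im[v0:v1,u0:u1]
    cv2.imwrite(f'pics/{name}.png',cv2.resize(im,None,fx=scale,fy=scale,interpolation=cv2.INTER_CUBIC))
def proj(cam,p):
    c=get_calibration(cam); T=np.linalg.inv(c['pose']); q=T[:3,:3]@np.asarray(p,float)+T[:3,3]; u=c['K']@q; return u[:2]/u[2]
def back(cam,uv,z):
    c=get_calibration(cam); d=c['pose'][:3,:3]@np.linalg.inv(c['K'])@np.array([uv[0],uv[1],1.]); o=c['pose'][:3,3]
    return o+d*(z-o[2])/d[2]
E
python3 - <<'E'
from h import *
np.set_printoptions(precision=1,suppress=True)
save('scene','s0');save('top','t0')
for c in('scene','top'):
    k=get_calibration(c);print(c,k['K'].tolist(),k['pose'].round(3).tolist())
    for n in ['bore_mouth','reader','arbor','arbor_stem','hub_1','hub_1_code','read_top','tray_in','stand_hole0','bush_4','shaft_1']:
        try: print(n,[(np.round(d['centre'],1).tolist(),round(d['conf'],2)) for d in spot_in(n,c)])
        except Exception as e: print(n,e)
print(observe())
E
```

```text
pics
scene [[400.35583761166754, 0.0, 258.8124893876885], [0.0, 400.35583761166754, 199.26474919467142], [0.0, 0.0, 1.0]] [[-0.785, -0.388, 0.484, -31.234], [-0.62, 0.48, -0.621, 800.76], [0.009, -0.787, -0.617, 799.084], [0.0, 0.0, 0.0, 1.0]]
bore_mouth [([559.3, 37.0, 30.2], 0.61)]
reader [([710.9, 86.5, 63.4], 0.73)]
arbor [([424.7, 87.1, 47.1], 0.54)]
arbor_stem [([422.8, 85.8, 50.2], 0.45)]
hub_1 [([433.7, 331.1, 14.0], 0.6), ([446.5, 199.6, 13.8], 0.54)]
hub_1_code [([435.5, 329.0, 16.2], 0.85)]
read_top []
tray_in [([509.9, -283.5, 5.6], 0.66), ([444.7, 201.2, 17.3], 0.37)]
stand_hole0 [([557.8, 33.2, 29.8], 0.69), ([413.9, 102.4, 36.4], 0.63)]
bush_4 [([653.0, -159.5, 54.0], 0.83)]
shaft_1 [([505.9, 452.6, 11.1], 0.5)]
top [[348.758403920916, 0.0, 262.38383739427655], [0.0, 348.758403920916, 196.98553274069988], [0.0, 0.0, 1.0]] [[-0.006, -0.985, 0.171, 383.387], [-1.0, 0.006, 0.001, 90.144], [-0.002, -0.171, -0.985, 1003.716], [0.0, 0.0, 0.0, 1.0]]
bore_mouth [([569.3, 12.8, 19.3], 0.93)]
reader [([705.4, 69.7, 77.6], 0.89)]
arbor [([429.6, 79.6, 48.6], 0.52)]
arbor_stem [([428.0, 76.3, 50.0], 0.69), ([662.9, -167.7, 82.1], 0.2)]
hub_1 [([451.0, 197.3, 20.0], 0.72), ([439.0, 323.8, 14.0], 0.62)]
hub_1_code [([438.5, 325.6, 16.4], 0.51), ([433.2, 77.1, 42.6], 0.24)]
read_top [([661.7, -169.5, 85.1], 0.45), ([454.9, -76.6, 44.3], 0.4)]
tray_in [([439.7, 322.8, 16.5], 0.72)]
stand_hole0 [([432.8, 75.3, 44.0], 0.87)]
bush_4 [([659.6, -169.5, 82.3], 0.66)]
shaft_1 [([512.3, 448.2, 14.3], 0.57)]
{'clock': 1.2, 'q': array([-1.3,  0.2,  1.4,  0. ,  1.6, -0.1]), 'qd': array([-0.,  0., -0., -0., -0., -0.]), 'tau': array([  0. , -71.3, -57.1,  -0. ,   0. ,   0. ]), 'eef_pos': array([ 238.5, -523.2,  245.2]), 'ee_rot': array([[-0. ,  0.4, -0.9],
       [ 0. , -0.9, -0.4],
       [-1. , -0. , -0. ]]), 'contact_force': array([-1.2, -0.8, -0.3]), 'wrist_torque': array([-0.,  0.,  0.]), 'finger_gap': 1.0000478123807712}
```

View pics/s0.png

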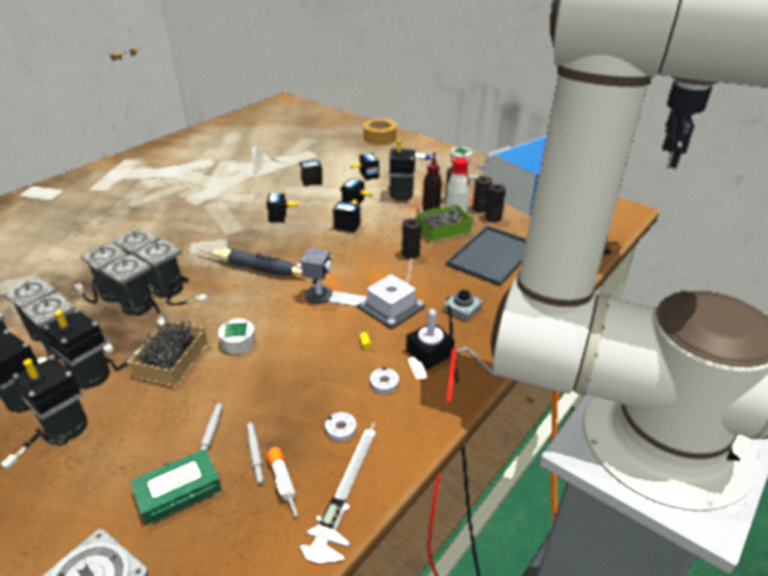

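View pics/t0.png

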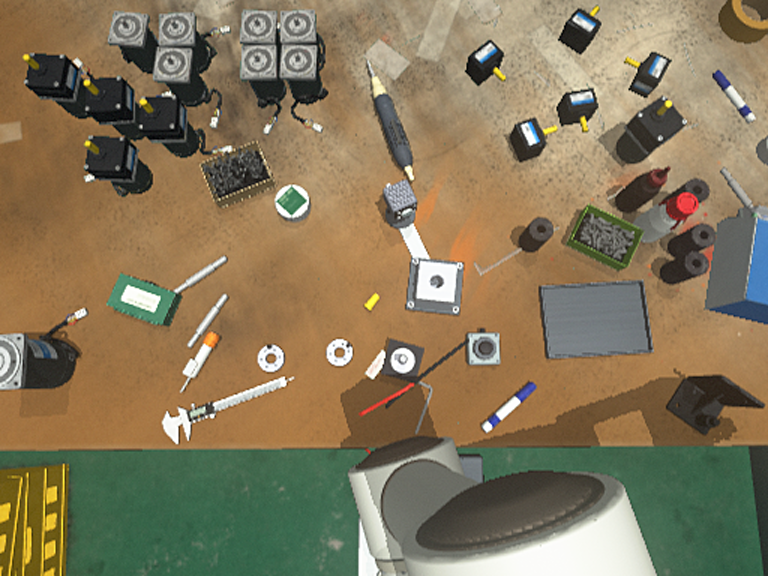

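```bash
python3 - <<'E'
from h import *
np.set_printoptions(precision=1,suppress=True)
save('top','t1',(165,120,345,255),4.4)
save('scene','s1',(195,160,325,300),4.2)
for c in('scene','top'):
    for n in ['bore_mouth','stand_hole0','hub_1','hub_1_code','arbor','read_top','reader']:
        for d in outline_of(n,c):
            m=d['region'].astype(np.uint8); ys,xs=np.nonzero(m)
            if len(xs)<3: continue
            print(c,n,round(d['conf'],2),len(xs),'bbox',xs.min(),ys.min(),xs.max(),ys.max(),'cen',np.array([xs.mean(),ys.mean()]))
E
```

```text
scene bore_mouth 0.81 936 bbox 238 184 281 218 cen [259.8 201.5]
scene stand_hole0 0.94 531 bbox 270 218 302 246 cen [286. 233.]
scene hub_1 0.61 226 bbox 247 246 264 261 cen [255.4 253.5]
scene hub_1 0.57 288 bbox 217 276 237 293 cen [226.6 284.8]
scene hub_1_code 0.63 295 bbox 217 276 236 293 cen [226.4 284.5]
scene arbor 0.67 208 bbox 279 207 294 229 cen [286.6 220.3]
scene arbor 0.47 324 bbox 217 275 236 293 cen [226.6 284.3]
scene read_top 0.51 212 bbox 279 207 294 229 cen [286.9 220.4]
scene reader 0.66 697 bbox 199 166 241 203 cen [214.3 186.2]
scene reader 0.44 242 bbox 164 282 175 322 cen [169.4 301.9]
scene reader 0.35 317 bbox 267 146 280 172 cen [273.6 158.8]
top bore_mouth 0.82 1263 bbox 271 171 308 209 cen [289.7 189.9]
top stand_hole0 0.8 429 bbox 254 226 282 254 cen [268.3 240.7]
top stand_hole0 0.71 200 bbox 261 232 276 247 cen [268.1 239.5]
top hub_1 0.72 215 bbox 172 229 188 246 cen [180.1 237.8]
top hub_1 0.64 232 bbox 218 226 234 243 cen [226.  234.5]
top hub_1 0.62 812 bbox 255 120 285 171 cen [268.9 142.7]
top hub_1_code 0.6 223 bbox 172 229 189 246 cen [180.5 237.8]
top hub_1_code 0.56 1286 bbox 271 171 308 209 cen [289.7 189.6]
top arbor 0.62 206 bbox 261 232 276 247 cen [268.2 239.3]
top read_top 0.45 71 bbox 319 227 328 235 cen [323.6 230.8]
top reader 0.62 810 bbox 255 119 285 171 cen [269.1 142.9]
```

View pics/t1.png

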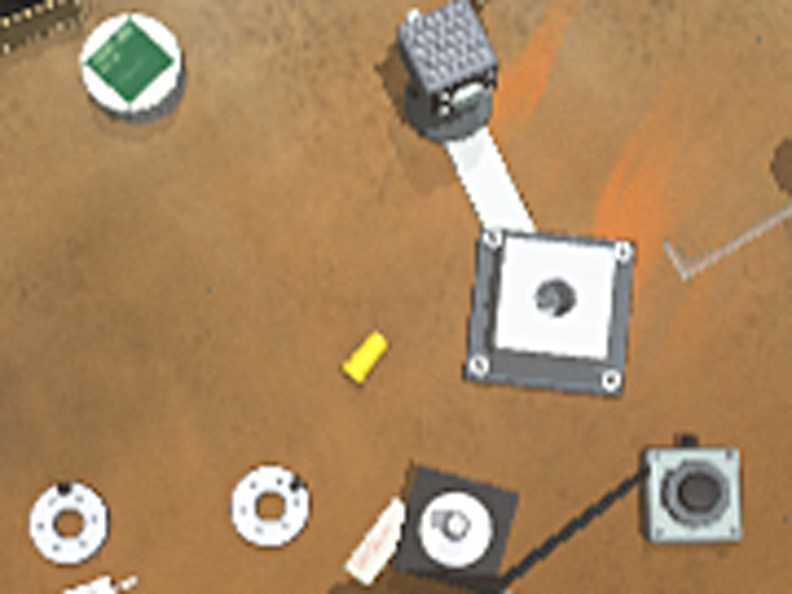

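View pics/s1.png

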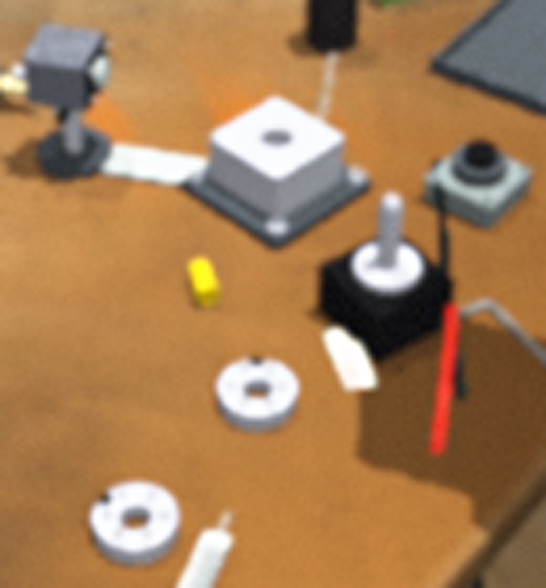

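```bash
cat >> h.py <<'E'
def bt(u,v,z): return back('top',((u+.5)/4.4+165-.5,(v+.5)/4.4+120-.5),z)
def bs(u,v,z): return back('scene',((u+.5)/4.2+195-.5,(v+.5)/4.2+160-.5),z)
E
python3 - <<'E'
from h import *
np.set_printoptions(precision=1,suppress=True)
for n,a,b,z in [('bore',(556,297),(278,137),50),('nestTL',(502,238),(276,96),50),('TR',(616,245),(344,146),50),('BL',(496,353),(210,141),50),('BR',(609,360),(277,194),50),
 ('stemtop',(457,523),(391,200),106),('flange',(457,529),(388,266),50),('hubA',(269,506),(257,390),16),('notchA',(295,484),(257,360),16),('hubB',(69,523),(135,516),16),('notchB',(64,488),(103,497),16),
 ('lens',(468,96),(99,72),84),('button',(697,494),(480,154),46)]:
    print(n,bt(*a,z),bs(*b,z))
print('blk',[bt(*p,42) for p in [(412,462),(518,492),(497,592),(394,568)]])
print('tray',[back('top',(u/1.5,v/1.5),z) for u,v,z in [(540,282,14),(645,282,14),(651,351,14),(547,358,14)]])
E
```

```text
bore [576.2  11.3  50. ] [573.4  14.6  50. ]
nestTL [614.8  45.   50. ] [606.7 -25.4  50. ]
TR [609.8 -27.6  50. ] [529.   -7.3  50. ]
BL [540.5  49.8  50. ] [609.4  49.9  50. ]
BR [535.6 -21.3  50. ] [532.7  67.7  50. ]
stemtop [431.2  76.2 106. ] [428.8  80.6 106. ]
flange [430.5  75.3  50. ] [427.2  81.3  50. ]
hubA [447.6 195.2  16. ] [444.3 200.7  16. ]
notchA [461.5 178.7  16. ] [461.4 179.3  16. ]
hubB [437.5 323.2  16. ] [436.  327.6  16. ]
notchB [459.9 327.2  16. ] [460.9 328.8  16. ]
lens [697.9  66.5  84. ] [698.6  70.8  84. ]
button [451.4 -74.3  46. ] [448.5 -66.7  46. ]
blk [array([472.8, 103.1,  42. ]), array([453.6,  36.9,  42. ]), array([392. ,  50.8,  42. ]), array([407.1, 114.5,  42. ])]
tray [array([ 579.6, -191.2,   14. ]), array([ 578.3, -393.4,   14. ]), array([ 445.8, -393. ,   14. ]), array([ 433.9, -196.5,   14. ])]
```

Emit:
step_arm --motion '[[1, [40, 125, 0], -0.1], [1, [80, 250, 0], -0.2], [1, [120, 375, 0], -0.3], [1, [150, 480, 0], -0.4], [1, [191, 601, 0], -0.492]]'

```text
clock: 2.42
eef_pos: [301.6, -322.8, 245.2]
ee_rot: [[0.0, -0.07, -0.998], [0.0, -0.998, 0.07], [-1.0, -0.0, -0.0]]
contact_force: [0.9, 1.4, 0.4]
finger_gap: 1.002
```

Emit:
step_arm --motion '[[1, [150, 500, 0], -0.4], [1, [150, 500, 0], -0.4], [1, [150, 500, 0], -0.4], [1, [150, 500, 0], -0.4], [1, [150, 500, 0], -0.4]]'

```text
clock: 2.83
eef_pos: [356.0, -143.7, 245.6]
ee_rot: [[0.001, -0.454, -0.891], [-0.0, -0.891, 0.454], [-1.0, -0.0, -0.001]]
contact_force: [1.0, 0.3, 0.3]
finger_gap: 1.003
```

Emit:
step_arm --motion '[[1, [20, 60, 0], 0.1], [1, [40, 120, 0], 0.2], [1, [60, 180, 0], 0.3], [1, [70, 210, 0], 0.4], [1, [70, 210, 0], 0.4]]'

```text
clock: 3.25
eef_pos: [422.0, 54.7, 245.7]
ee_rot: [[0.001, -0.057, -0.998], [-0.0, -0.998, 0.057], [-1.0, -0.0, -0.001]]
contact_force: [1.0, -1.3, -0.1]
finger_gap: 1.004
```

Emit:
step_arm --motion '[[1, [0, 0, 0], 0], [1, [0, 0, 0], 0]]'

```text
clock: 3.42
eef_pos: [422.0, 54.5, 245.2]
ee_rot: [[-0.0, -0.06, -0.998], [0.0, -0.998, 0.06], [-1.0, -0.0, 0.0]]
contact_force: [0.1, -0.8, -0.9]
finger_gap: 1.003
```

Emit:
step_arm --motion '[[1, [8, 24, -20], 0], [1, [8, 24, -60], 0], [1, [8, 24, -95], 0], [1, [8, 24, -100], 0], [1, [8, 24, -100], 0]]'

```text
clock: 3.83
eef_pos: [429.1, 75.3, 144.5]
ee_rot: [[-0.003, -0.066, -0.998], [-0.0, -0.998, 0.066], [-1.0, 0.0, 0.003]]
contact_force: [-0.3, 0.4, 0.5]
finger_gap: 1.0
```

```bash
python3 - <<'E'
from h import *
save('scene','s2',(235,140,345,250),5)
o=observe();print(o['eef_pos'],o['contact_force'])
E
```

```text
[430.17737034  75.43129891 146.36138838] [-0.19003881  0.36422853  0.90431363]
```

View pics/s2.png

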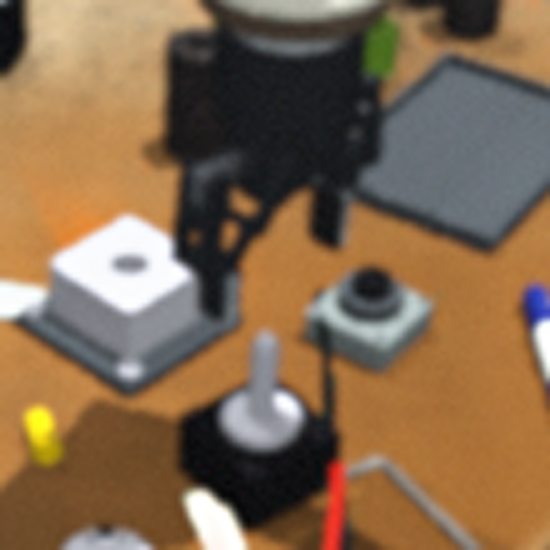

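Emit:
step_arm --motion '[[1, [0, 2, -30], 0], [1, [0, 2, -55], 0], [1, [0, 2, -68], 0], [1, [0, 2, -68], 0], [1, [0, 2, -68], 0]]' --grip_force 20

```text
clock: 4.3
eef_pos: [431.0, 77.9, 79.3]
ee_rot: [[0.002, -0.065, -0.998], [0.0, -0.998, 0.065], [-1.0, -0.0, -0.002]]
contact_force: [0.8, 0.9, 0.9]
finger_gap: 1.003
```

Emit:
step_arm --motion '[[0.5, [0, 0, 0], 0], [0.3, [0, 0, 0], 0], [0.1, [0, 0, 0], 0], [0, [0, 0, 0], 0], [0, [0, 0, 0], 0]]' --grip_force 20

```text
clock: 4.72
eef_pos: [430.2, 78.4, 77.8]
ee_rot: [[0.001, -0.064, -0.998], [0.0, -0.998, 0.064], [-1.0, -0.0, -0.001]]
contact_force: [0.2, -0.2, -0.1]
finger_gap: 0.298
```

Emit:
step_arm --motion '[[0, [0, 0, 0], 0], [0, [0, 0, 0], 0], [0, [0, 0, 0], 0], [0, [0, 0, 0], 0], [0, [0, 0, 0], 0]]'

```text
clock: 5.13
eef_pos: [430.1, 78.4, 77.6]
ee_rot: [[0.0, -0.064, -0.998], [0.0, -0.998, 0.064], [-1.0, -0.0, -0.0]]
contact_force: [-0.5, -1.6, 5.1]
finger_gap: 0.18
```

Emit:
step_arm --motion '[[0, [0, 0, 5], 0], [0, [0, 0, 20], 0], [0, [0, 0, 40], 0], [0, [0, 0, 60], 0], [0, [0, 0, 70], 0]]'

```text
clock: 5.55
eef_pos: [430.3, 78.5, 149.3]
ee_rot: [[0.002, -0.064, -0.998], [0.0, -0.998, 0.064], [-1.0, -0.0, -0.002]]
contact_force: [1.2, -0.4, -4.1]
finger_gap: 0.181
```

```bash
python3 - <<'E'
from h import *
o=observe();print(o['eef_pos'],o['contact_force'],o['finger_gap'],o['wrist_torque'])
save('scene','s3',(225,120,335,260),4.2)
E
```

```text
[430.33153378  78.46526112 149.34655484] [ 1.15459056 -0.37639715 -4.11252245] 0.1814833920437375 [ 0.05764224 -0.09973717 -0.01349362]
```

View pics/s3.png

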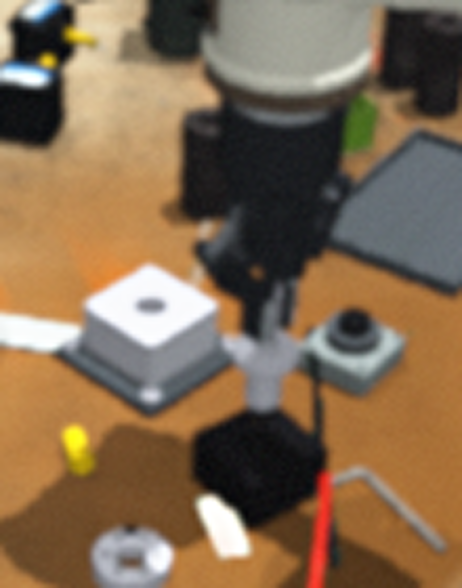

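Emit:
step_arm --motion '[[0, [35, 0, 0], 0], [0, [72, 0, 0], 0], [0, [110, 0, 0], 0], [0, [140, 0, 0], 0], [0, [144, -3, 0], 0]]'

```text
clock: 6.02
eef_pos: [577.3, 75.4, 145.3]
ee_rot: [[-0.001, -0.064, -0.998], [0.0, -0.998, 0.064], [-1.0, -0.0, 0.001]]
contact_force: [-0.1, -0.8, -3.8]
finger_gap: 0.181
```

Emit:
step_arm --motion '[[0, [0, 0, -15], 0], [0, [0, 0, -30], 0], [0, [0, 0, -40], 0], [0, [0, 0, -40], 0], [0, [0, -5, -40], 0]]'

```text
clock: 6.43
eef_pos: [573.5, 70.8, 106.8]
ee_rot: [[-0.001, -0.064, -0.998], [0.0, -0.998, 0.064], [-1.0, -0.0, 0.001]]
contact_force: [-0.4, 1.0, -4.1]
finger_gap: 0.177
```

Emit:
step_arm --motion '[[0, [0, -1.5, 0], 0], [0, [0, -3, 0], 0], [0, [0, -4.5, 0], 0], [0, [0, -6, 0], 0], [0, [0, -6, 0], 0]]'

```text
clock: 6.85
eef_pos: [574.1, 64.1, 107.7]
ee_rot: [[0.001, -0.064, -0.998], [-0.0, -0.998, 0.064], [-1.0, -0.0, -0.001]]
contact_force: [0.8, 0.7, -3.6]
finger_gap: 0.178
```

Emit:
step_arm --motion '[[0, [0, -1, 0], 0], [0, [0, -2, 0], 0], [0, [0, -2, 0], 0]]'

```text
clock: 7.1
eef_pos: [574.0, 62.3, 107.4]
ee_rot: [[0.0, -0.064, -0.998], [0.0, -0.998, 0.064], [-1.0, -0.0, -0.0]]
contact_force: [0.1, 0.2, -3.7]
finger_gap: 0.182
```

Emit:
step_arm --motion '[[0, [0, -1, 0], 0], [0, [0, -1, 0], 0]]'

```text
clock: 7.27
eef_pos: [574.0, 61.3, 107.3]
ee_rot: [[-0.0, -0.064, -0.998], [0.0, -0.998, 0.064], [-1.0, -0.0, 0.0]]
contact_force: [-1.2, 0.4, -3.8]
finger_gap: 0.182
```

Emit:
step_arm --motion '[[0, [0, -1, 0], 0], [0, [0, -1, 0], 0]]'

```text
clock: 7.43
eef_pos: [574.0, 60.4, 107.3]
ee_rot: [[-0.0, -0.064, -0.998], [0.0, -0.998, 0.064], [-1.0, -0.0, 0.0]]
contact_force: [0.6, 0.3, -4.3]
finger_gap: 0.184
```

Emit:
step_arm --motion '[[0, [0, -1, 0], 0], [0, [0, -1, 0], 0]]'

```text
clock: 7.6
eef_pos: [574.0, 59.7, 107.4]
ee_rot: [[0.0, -0.064, -0.998], [0.001, -0.998, 0.064], [-1.0, -0.001, -0.0]]
contact_force: [0.2, 4.0, -3.4]
finger_gap: 0.178
```

Emit:
step_arm --motion '[[0, [0, 6, 0], 0], [0, [0, 6, 15], 0], [0, [0, 6, 40], 0], [0, [-25, -10, 40], 0], [0, [-58, -44, 40], 0]]'

```text
clock: 8.02
eef_pos: [520.7, 20.9, 148.3]
ee_rot: [[0.002, -0.062, -0.998], [0.0, -0.998, 0.062], [-1.0, -0.0, -0.002]]
contact_force: [0.2, -1.6, -5.0]
finger_gap: 0.18
```

Emit:
step_arm --motion '[[0, [0, 0, 0], 0], [0, [0, 0, -20], 0], [0, [0, 0, -35], 0], [0, [0, 0, -40], 0], [0, [0, 0, -40], 0]]'

```text
clock: 8.43
eef_pos: [519.4, 19.6, 106.3]
ee_rot: [[-0.002, -0.064, -0.998], [0.0, -0.998, 0.064], [-1.0, 0.0, 0.002]]
contact_force: [0.2, 0.2, -3.3]
finger_gap: 0.179
```

Emit:
step_arm --motion '[[0, [1.5, 0, 0], 0], [0, [3, 0, 0], 0], [0, [4.5, 0, 0], 0], [0, [4.5, 0, 0], 0]]'

```text
clock: 8.77
eef_pos: [525.1, 19.5, 108.0]
ee_rot: [[0.001, -0.064, -0.998], [-0.0, -0.998, 0.064], [-1.0, -0.0, -0.001]]
contact_force: [0.3, -0.4, -4.0]
finger_gap: 0.177
```

Emit:
step_arm --motion '[[0, [1, 0, 0], 0], [0, [1, 0, 0], 0]]'

```text
clock: 8.93
eef_pos: [525.7, 19.5, 107.6]
ee_rot: [[0.0, -0.064, -0.998], [0.0, -0.998, 0.064], [-1.0, -0.0, -0.0]]
contact_force: [0.4, -0.1, -3.3]
finger_gap: 0.177
```

Emit:
step_arm --motion '[[0, [1, 0, 0], 0], [0, [1, 0, 0], 0]]'

```text
clock: 9.1
eef_pos: [526.6, 19.5, 107.4]
ee_rot: [[0.0, -0.064, -0.998], [0.0, -0.998, 0.064], [-1.0, -0.0, -0.0]]
contact_force: [-0.0, -0.6, -4.0]
finger_gap: 0.178
```

Emit:
step_arm --motion '[[0, [1, 0, 0], 0], [0, [1, 0, 0], 0]]'

```text
clock: 9.27
eef_pos: [527.6, 19.5, 107.4]
ee_rot: [[0.0, -0.064, -0.998], [0.0, -0.998, 0.064], [-1.0, -0.0, -0.0]]
contact_force: [0.6, 0.2, -3.4]
finger_gap: 0.179
```

Emit:
step_arm --motion '[[0, [1, 0, 0], 0], [0, [1, 0, 0], 0]]'

```text
clock: 9.43
eef_pos: [528.6, 19.5, 107.4]
ee_rot: [[0.0, -0.064, -0.998], [0.0, -0.998, 0.064], [-1.0, -0.0, -0.0]]
contact_force: [0.8, -0.7, -4.2]
finger_gap: 0.179
```

Emit:
step_arm --motion '[[0, [1, 0, 0], 0], [0, [1, 0, 0], 0]]'

```text
clock: 9.6
eef_pos: [529.6, 19.5, 107.4]
ee_rot: [[0.0, -0.064, -0.998], [0.0, -0.998, 0.064], [-1.0, -0.0, -0.0]]
contact_force: [-0.2, -0.5, -3.8]
finger_gap: 0.183
```

Emit:
step_arm --motion '[[0, [1, 0, 0], 0], [0, [1, 0, 0], 0]]'

```text
clock: 9.77
eef_pos: [530.6, 19.5, 107.4]
ee_rot: [[0.0, -0.064, -0.998], [0.0, -0.998, 0.064], [-1.0, -0.0, -0.0]]
contact_force: [0.3, -0.3, -4.4]
finger_gap: 0.18
```

Emit:
step_arm --motion '[[0, [1, 0, 0], 0], [0, [1, 0, 0], 0]]'

```text
clock: 9.93
eef_pos: [531.4, 19.5, 107.3]
ee_rot: [[-0.0, -0.064, -0.998], [0.0, -0.998, 0.064], [-1.0, -0.0, 0.0]]
contact_force: [-1.7, -0.2, -2.3]
finger_gap: 0.182
```

Emit:
step_arm --motion '[[0, [1, 0, 0], 0], [0, [1, 0, 0], 0]]'

```text
clock: 10.1
eef_pos: [532.2, 19.4, 107.3]
ee_rot: [[-0.001, -0.064, -0.998], [-0.0, -0.998, 0.064], [-1.0, 0.0, 0.001]]
contact_force: [-5.1, -0.5, -2.1]
finger_gap: 0.182
```

Emit:
step_arm --motion '[[0, [1, 0, 0], 0], [0, [1, 0, 0], 0]]'

```text
clock: 10.27
eef_pos: [533.3, 19.5, 107.3]
ee_rot: [[-0.001, -0.064, -0.998], [0.0, -0.998, 0.064], [-1.0, -0.0, 0.001]]
contact_force: [-4.6, -1.4, -1.7]
finger_gap: 0.18
```

```bash
python3 - <<'E'
from h import *
o=observe();print(o['eef_pos'],o['contact_force'],o['finger_gap'],o['wrist_torque'])
save('scene','s4',(215,130,325,240),5.4)
E
```

```text
[533.29580066  19.48265554 107.26780771] [-4.64141684 -1.43941772 -1.72242123] 0.18005811052003312 [-0.23472306  1.07245912 -0.00639291]
```

View pics/s4.png

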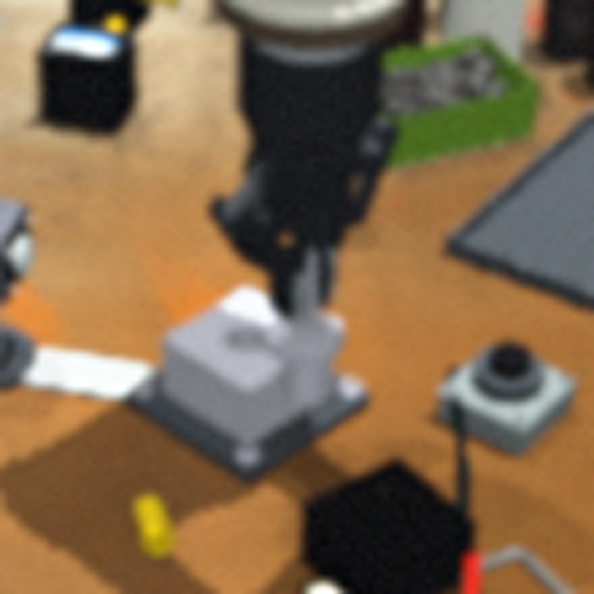

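Emit:
step_arm --motion '[[0, [2, 0, 0], 0], [0, [4, 0, 0], 0], [0, [6, 0, 0], 0], [0, [8, 0, 0], 0], [0, [8, 0, 0], 0]]'

```text
clock: 10.73
eef_pos: [541.8, 19.5, 107.4]
ee_rot: [[0.0, -0.064, -0.998], [0.0, -0.998, 0.064], [-1.0, -0.0, -0.0]]
contact_force: [-3.3, -1.1, -1.6]
finger_gap: 0.18
```

Emit:
step_arm --motion '[[0, [1.5, 0, 0], 0], [0, [3, 0, 0], 0], [0, [4.5, 0, 0], 0], [0, [5.8, 0, 0], 0], [0, [5.8, 0, 0], 0]]'

```text
clock: 11.15
eef_pos: [547.4, 19.5, 107.3]
ee_rot: [[-0.0, -0.064, -0.998], [0.0, -0.998, 0.064], [-1.0, -0.0, 0.0]]
contact_force: [-4.6, -1.4, -2.7]
finger_gap: 0.18
```

Emit:
step_arm --motion '[[0, [-3, 0, 0], 0], [0, [-5, 0, 4], 0], [0, [-5, 0, 20], 0], [0, [-5, 0, 40], 0], [0, [-5, 0, 40], 0]]'

```text
clock: 11.57
eef_pos: [543.7, 19.5, 151.2]
ee_rot: [[0.006, -0.064, -0.998], [-0.0, -0.998, 0.064], [-1.0, -0.0, -0.006]]
contact_force: [0.8, 0.3, -1.9]
finger_gap: 0.18
```

```bash
python3 - <<'E'
from h import *
o=observe();print(o['eef_pos'],o['contact_force'],o['finger_gap'],o['wrist_torque'])
save('scene','s5',(215,110,325,220),5.4)
E
```

```text
[543.68906223  19.46623829 151.16103722] [ 0.76223375  0.26758469 -1.88513286] 0.18002990967402097 [-0.00212853 -0.08020335 -0.01246659]
```

View pics/s5.png

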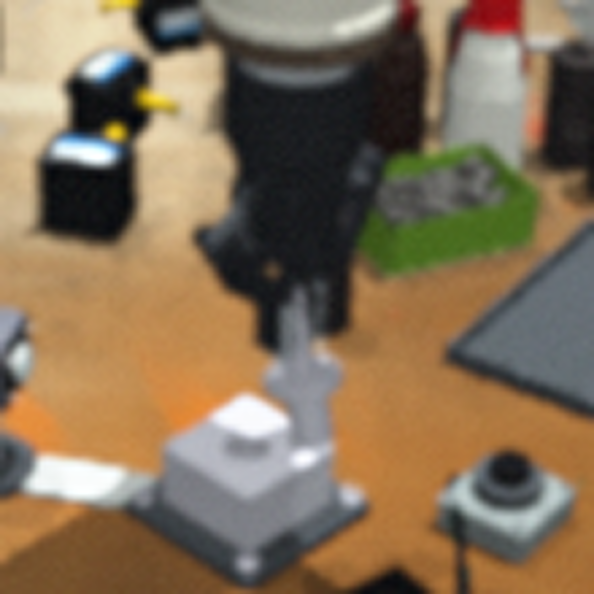

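```bash
python3 - <<'E'
from h import *
g=grab_frame('scene')
x0=(543.7-1.7);P=np.array([x0,19.5,156.])
for th in (8,11,14,17):
    t=np.radians(th);ax=np.array([np.sin(t)*.998,-np.sin(t)*.064,np.cos(t)])
    pts=[(proj('scene',P+ax*(h-76))-[215,110])*5.4 for h in (0,36,44,60)]
    print(th,[p.round(0).tolist() for p in pts],'slope',((pts[2]-pts[0])[0]/(pts[2]-pts[0])[1]).round(3))
# mask of shank: brightness grayish, print left/right edges per row
im=g[110:220,215:325].astype(int); sat=im.max(2)-im.min(2)
for r in range(60,86):
    s=np.nonzero((sat[r,48:68]<25)&(im[r,48:68].mean(1)>110))[0]+48
    print(r,s.min() if len(s) else None,s.max() if len(s) else None,len(s))
E
```

```text
8 [[301.0, 433.0], [296.0, 377.0], [295.0, 365.0], [293.0, 339.0]] slope 0.093
11 [[307.0, 435.0], [299.0, 378.0], [297.0, 365.0], [294.0, 339.0]] slope 0.135
14 [[312.0, 437.0], [302.0, 379.0], [300.0, 366.0], [295.0, 340.0]] slope 0.177
17 [[317.0, 438.0], [305.0, 380.0], [302.0, 366.0], [296.0, 340.0]] slope 0.218
60 55 56 2
61 53 56 4
62 53 56 4
63 53 58 6
64 53 57 5
65 53 57 5
66 52 58 7
67 51 61 11
68 51 62 12
69 50 62 13
70 49 62 14
71 49 62 14
72 50 61 12
73 50 60 11
74 52 60 9
75 48 60 10
76 48 60 12
77 48 60 13
78 48 60 13
79 48 60 13
80 48 60 13
81 48 60 13
82 48 60 13
83 48 60 13
84 48 60 13
85 48 60 13
```

Emit:
step_arm --motion '[[0, [12, -2, 0], 0], [0, [25, -4, 0], 0], [0, [40, -6, 0], 0], [0, [52, -8, 0], 0], [0, [52, -8, 0], 0]]'

```text
clock: 12.08
eef_pos: [595.4, 11.2, 145.7]
ee_rot: [[-0.001, -0.064, -0.998], [0.0, -0.998, 0.064], [-1.0, -0.0, 0.001]]
contact_force: [0.6, 0.4, -4.4]
finger_gap: 0.182
```

Emit:
step_arm --motion '[[0, [0, 0, -8], 0], [0, [0, 0, -16], 0], [0, [0, 0, -22], 0], [0, [0, 0, -22], 0], [0, [0, 0, -22], 0]]'

```text
clock: 12.5
eef_pos: [593.7, 11.6, 124.8]
ee_rot: [[-0.001, -0.064, -0.998], [0.0, -0.998, 0.064], [-1.0, -0.0, 0.001]]
contact_force: [0.3, -0.1, -4.5]
finger_gap: 0.181
```

Emit:
step_arm --motion '[[0, [1, 0, -2], 0], [0, [1, 0, -4], 0], [0, [1, 0, -5], 0], [0, [1, 0, -5], 0]]'

```text
clock: 12.83
eef_pos: [595.2, 11.5, 120.2]
ee_rot: [[-0.0, -0.064, -0.998], [0.0, -0.998, 0.064], [-1.0, -0.0, 0.0]]
contact_force: [-0.8, 0.5, -4.2]
finger_gap: 0.18
```

Emit:
step_arm --motion '[[0, [0, 0, -1], 0], [0, [0, 0, -2], 0], [0, [0, 0, -2], 0]]'

```text
clock: 13.08
eef_pos: [595.2, 11.5, 118.2]
ee_rot: [[-0.0, -0.064, -0.998], [0.0, -0.998, 0.064], [-1.0, -0.0, 0.0]]
contact_force: [0.4, 0.3, -3.5]
finger_gap: 0.185
```

Emit:
step_arm --motion '[[0, [0, 0, -1], 0], [0, [0, 0, -2], 0], [0, [0, 0, -2], 0]]'

```text
clock: 13.33
eef_pos: [595.2, 11.5, 116.1]
ee_rot: [[-0.0, -0.064, -0.998], [0.0, -0.998, 0.064], [-1.0, -0.0, 0.0]]
contact_force: [-0.5, -0.1, -3.3]
finger_gap: 0.177
```

Emit:
step_arm --motion '[[0, [0, 0, -1], 0], [0, [0, 0, -1], 0]]'

```text
clock: 13.5
eef_pos: [595.2, 11.5, 115.2]
ee_rot: [[-0.0, -0.064, -0.998], [0.0, -0.998, 0.064], [-1.0, -0.0, 0.0]]
contact_force: [-1.1, -0.0, -3.2]
finger_gap: 0.176
```

Emit:
step_arm --motion '[[0, [-1, 0, 0], 0], [0, [-1, 0, 0], 0]]'

```text
clock: 13.67
eef_pos: [594.3, 11.5, 115.4]
ee_rot: [[0.0, -0.064, -0.998], [0.0, -0.998, 0.064], [-1.0, -0.0, -0.0]]
contact_force: [0.0, -0.5, -5.1]
finger_gap: 0.18
```

Emit:
step_arm --motion '[[0, [-1, 0, 0], 0], [0, [-1, 0, 0], 0]]'

```text
clock: 13.83
eef_pos: [593.5, 11.5, 115.6]
ee_rot: [[0.001, -0.064, -0.998], [0.0, -0.998, 0.064], [-1.0, -0.0, -0.001]]
contact_force: [3.4, 0.2, -4.7]
finger_gap: 0.182
```

Emit:
step_arm --motion '[[0, [-1, 0, 0], 0], [0, [-1, 0, 0], 0]]'

```text
clock: 14.0
eef_pos: [592.5, 11.5, 115.7]
ee_rot: [[0.001, -0.064, -0.998], [0.0, -0.998, 0.064], [-1.0, -0.0, -0.001]]
contact_force: [4.9, 0.7, -2.4]
finger_gap: 0.182
```

Emit:
step_arm --motion '[[0, [-1, 0, 0], 0], [0, [-2, 0.2, -0.2], 0], [0, [-3, 0.3, -0.5], 0], [0, [-3, 0.3, -0.5], 0]]'

```text
clock: 14.33
eef_pos: [589.1, 11.8, 114.9]
ee_rot: [[0.0, -0.064, -0.998], [0.0, -0.998, 0.064], [-1.0, -0.0, -0.0]]
contact_force: [4.0, 0.9, -1.3]
finger_gap: 0.182
```

Emit:
step_arm --motion '[[0, [-1, 0, -0.2], 0], [0, [-2, 0.2, -0.5], 0], [0, [-3, 0.2, -0.9], 0], [0, [-3, 0.2, -0.9], 0]]'

```text
clock: 14.67
eef_pos: [586.0, 12.0, 113.9]
ee_rot: [[-0.0, -0.064, -0.998], [0.0, -0.998, 0.064], [-1.0, -0.0, 0.0]]
contact_force: [4.4, 0.9, -2.4]
finger_gap: 0.179
```

Emit:
step_arm --motion '[[0, [-1, 0, -0.3], 0], [0, [-2, 0.2, -0.7], 0], [0, [-3, 0.2, -1.1], 0], [0, [-3, 0.2, -1.1], 0]]'

```text
clock: 15.0
eef_pos: [583.0, 12.2, 112.7]
ee_rot: [[-0.0, -0.064, -0.998], [0.0, -0.998, 0.064], [-1.0, -0.0, 0.0]]
contact_force: [4.9, 1.4, -2.9]
finger_gap: 0.175
```

Straightening goes as calculated (steady 4–5 N pivot force). Continuing upright.

Emit:
step_arm --motion '[[0, [-1, 0, -0.4], 0], [0, [-2, 0.2, -0.8], 0], [0, [-3, 0.3, -1.3], 0], [0, [-4, 0.3, -1.7], 0], [0, [-4, 0.3, -1.7], 0]]'

```text
clock: 15.42
eef_pos: [579.0, 12.5, 111.0]
ee_rot: [[-0.0, -0.064, -0.998], [0.0, -0.998, 0.064], [-1.0, -0.0, 0.0]]
contact_force: [3.2, 1.3, -2.6]
finger_gap: 0.182
```

Emit:
step_arm --motion '[[0, [-1, 0, -0.4], 0], [0, [-2, 0.2, -0.8], 0], [0, [-2, 0.2, -1], 0]]'

```text
clock: 15.67
eef_pos: [577.1, 12.7, 110.1]
ee_rot: [[-0.0, -0.064, -0.998], [0.0, -0.998, 0.064], [-1.0, -0.0, 0.0]]
contact_force: [3.7, 0.6, -1.8]
finger_gap: 0.179
```

Emit:
step_arm --motion '[[0, [0, 0, -1], 0], [0, [0, 0, -2], 0], [0, [0, 0, -2], 0]]'

```text
clock: 15.92
eef_pos: [577.2, 12.7, 107.9]
ee_rot: [[-0.0, -0.064, -0.998], [0.0, -0.998, 0.064], [-1.0, -0.0, 0.0]]
contact_force: [3.4, 0.2, -3.4]
finger_gap: 0.177
```

Emit:
step_arm --motion '[[0, [0, 0, -1.5], 0], [0, [0, 0, -3], 0], [0, [0, 0, -4.5], 0], [0, [0, 0, -4.5], 0]]'

```text
clock: 16.25
eef_pos: [577.1, 12.7, 103.2]
ee_rot: [[-0.0, -0.064, -0.998], [0.0, -0.998, 0.064], [-1.0, -0.0, 0.0]]
contact_force: [4.6, -0.3, -5.4]
finger_gap: 0.177
```

Emit:
step_arm --motion '[[0, [0, 0, -1.5], 0], [0, [0, 0, -3], 0], [0, [0, 0, -4.5], 0], [0, [0, 0, -4.5], 0]]'

```text
clock: 16.58
eef_pos: [577.1, 12.7, 98.8]
ee_rot: [[-0.0, -0.064, -0.998], [0.0, -0.998, 0.064], [-1.0, -0.0, 0.0]]
contact_force: [2.6, 0.3, -4.1]
finger_gap: 0.179
```

Emit:
step_arm --motion '[[0, [0, 0, -1.5], 0], [0, [0, 0, -3], 0], [0, [0, 0, -4.5], 0], [0, [0, 0, -4.5], 0]]'

```text
clock: 16.92
eef_pos: [577.1, 12.7, 94.3]
ee_rot: [[-0.0, -0.064, -0.998], [0.0, -0.998, 0.064], [-1.0, -0.0, 0.0]]
contact_force: [2.8, 0.2, -5.0]
finger_gap: 0.181
```

Sliding freely. Down to nearly home (TCP ≈ 86), then release.

Emit:
step_arm --motion '[[0, [0.4, 0, -2], 0], [0, [0.4, 0, -4], 0], [0, [0.4, 0, -6], 0], [0, [0.4, 0, -7.5], 0], [0, [0.4, 0, -7.5], 0]]'

```text
clock: 17.33
eef_pos: [577.5, 12.7, 86.8]
ee_rot: [[-0.001, -0.064, -0.998], [0.0, -0.998, 0.064], [-1.0, -0.0, 0.001]]
contact_force: [1.1, 0.1, -4.5]
finger_gap: 0.179
```

Emit:
step_arm --motion '[[0, [0, 0, -1], 0], [0, [0, 0, -1.5], 0], [0, [0, 0, -1.5], 0]]'

```text
clock: 17.58
eef_pos: [577.6, 12.7, 86.6]
ee_rot: [[0.0, -0.064, -0.998], [0.0, -0.998, 0.064], [-1.0, -0.0, -0.0]]
contact_force: [-6.0, 1.4, 9.6]
finger_gap: 0.178
```

Emit:
step_arm --motion '[[0.4, [0, 0, 0], 0], [0.6, [0, 0, 0], 0], [0.6, [0, 0, 0], 0], [0.6, [0, 0, 0], 0], [0.6, [0, 0, 0], 0]]'

```text
clock: 18.0
eef_pos: [577.6, 12.7, 85.6]
ee_rot: [[-0.0, -0.064, -0.998], [0.0, -0.998, 0.064], [-1.0, -0.0, 0.0]]
contact_force: [-0.7, -0.2, -0.7]
finger_gap: 0.602
```

Emit:
step_arm --motion '[[0.6, [0, 0, 15], 0], [0.7, [0, 0, 50], 0], [1, [0, 40, 90], 0], [1, [-30, 80, 120], 0.1], [1, [-60, 110, 130], 0.2]]'

```text
clock: 18.42
eef_pos: [536.2, 102.0, 206.7]
ee_rot: [[0.002, 0.138, -0.99], [0.0, -0.99, -0.138], [-1.0, 0.0, -0.002]]
contact_force: [1.0, 1.9, 0.2]
finger_gap: 0.997
```

```bash
python3 - <<'E'
from h import *
np.set_printoptions(precision=1,suppress=True)
save('scene','s6',(195,160,325,300),4.2)
a=grab_frame('top')[120:255,165:345]; cv2.imwrite('pics/t6.png',cv2.resize(a,None,fx=4.4,fy=4.4,interpolation=cv2.INTER_CUBIC))
s=cv2.imread('pics/s6.png');t=cv2.imread('pics/t6.png')
t=cv2.resize(t,None,fx=.6,fy=.6);s=cv2.resize(s,None,fx=.55,fy=.55)
h=max(s.shape[0],t.shape[0]);o=np.zeros((h,s.shape[1]+t.shape[1],3),np.uint8);o[:s.shape[0],:s.shape[1]]=s;o[:t.shape[0],s.shape[1]:]=t
cv2.imwrite('pics/c6.png',o);print(o.shape,s.shape)
for c in('scene','top'):print([(np.round(d['centre'],1),round(d['conf'],2)) for d in spot_in('hub_1',c)])
o=observe();print(o['eef_pos'])
E
```

```text
(356, 775, 3) (323, 300, 3)
[(array([432.8, 332.4,  13.2]), 0.86), (array([441.2, 201.2,  13.9]), 0.68)]
[(array([438.1, 323.5,  18.3]), 0.49), (array([514.2, 449.4,  13.9]), 0.16)]
[535.2 102.  205. ]
```

View pics/c6.png

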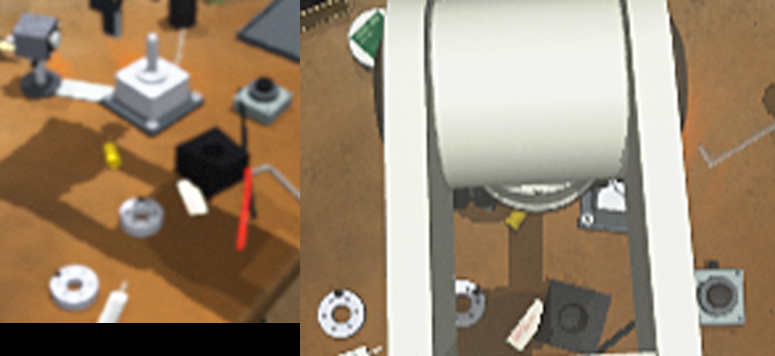

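Emit:
step_arm --motion '[[1, [-25, 25, 0], -0.1], [1, [-50, 52, -15], -0.2], [1, [-75, 80, -30], -0.314], [1, [-89, 96, -55], -0.314], [1, [-89, 96, -90], -0.314]]'

```text
clock: 19.03
eef_pos: [445.3, 199.2, 114.6]
ee_rot: [[0.002, -0.178, -0.984], [0.001, -0.984, 0.178], [-1.0, -0.002, -0.002]]
contact_force: [0.8, -0.2, -0.1]
finger_gap: 1.001
```

Emit:
step_arm --motion '[[1, [0, 0, -25], 0], [1, [0, 0, -50], 0], [1, [0, 0, -70], 0], [1, [0, 0, -80], 0], [1, [0, 0, -80], 0]]'

```text
clock: 19.45
eef_pos: [445.6, 196.4, 31.9]
ee_rot: [[-0.004, -0.179, -0.984], [-0.001, -0.984, 0.179], [-1.0, 0.002, 0.004]]
contact_force: [-1.4, 0.3, 0.8]
finger_gap: 1.001
```

Emit:
step_arm --motion '[[1, [0.5, 1.5, -10], 0], [1, [0.5, 1.5, -17], 0], [0.6, [0.5, 1.5, -17], 0], [0.5, [0.5, 1.5, -17], 0], [0.5, [0.5, 1.5, -17], 0]]' --grip_force 20

```text
clock: 19.87
eef_pos: [447.3, 198.9, 18.0]
ee_rot: [[0.001, -0.177, -0.984], [0.0, -0.984, 0.177], [-1.0, -0.0, -0.001]]
contact_force: [0.7, -1.2, 1.9]
finger_gap: 0.601
```

Emit:
step_arm --motion '[[0.5, [0, 0, 0], 0], [0.5, [0, 0, 0], 0], [0.5, [0, 0, 0], 0], [0.5, [0, 0, 0], 0]]'

```text
clock: 20.2
eef_pos: [447.3, 198.9, 18.2]
ee_rot: [[0.001, -0.177, -0.984], [0.0, -0.984, 0.177], [-1.0, -0.0, -0.001]]
contact_force: [-1.9, -0.7, 5.4]
finger_gap: 0.576
```

Emit:
step_arm --motion '[[0.8, [0, 0, 0], 0], [1, [0, 0, 0], 0], [1, [0, 0, 0], 0.12], [1, [0, 0, 0], 0.24], [1, [0, 0, 0], 0.36]]'

```text
clock: 20.62
eef_pos: [447.1, 198.9, 17.6]
ee_rot: [[0.0, 0.187, -0.982], [0.0, -0.982, -0.187], [-1.0, -0.0, -0.0]]
contact_force: [-0.8, 0.1, 1.2]
finger_gap: 1.002
```

Emit:
step_arm --motion '[[1, [0, 0, 0], 0.12], [1, [0, 0, 0], 0.24], [1, [0, 0, 0], 0.36], [1, [0, 0, 0], 0.48], [1, [0, 0, 0], 0.6]]'

```text
clock: 21.03
eef_pos: [447.1, 198.9, 17.6]
ee_rot: [[0.0, 0.709, -0.705], [0.0, -0.705, -0.709], [-1.0, 0.0, -0.0]]
contact_force: [-0.4, 0.4, -0.1]
finger_gap: 1.0
```

Emit:
step_arm --motion '[[1, [0, 0, 0], 0.12], [1, [0, 0, 0], 0.24], [1, [0, 0, 0], 0.36], [1, [0, 0, 0], 0.48], [1, [0, 0, 0], 0.6]]'

```text
clock: 21.45
eef_pos: [447.1, 198.9, 17.6]
ee_rot: [[0.0, 0.983, -0.182], [0.0, -0.182, -0.983], [-1.0, 0.0, -0.0]]
contact_force: [-0.8, -0.0, -0.4]
finger_gap: 1.003
```

Emit:
step_arm --motion '[[0.7, [0, 0, 0], 0], [0.5, [0, 0, 0], 0], [0.5, [0, 0, 0], 0], [0.5, [0, 0, 0], 0], [0.5, [0, 0, 0], 0]]' --grip_force 40

```text
clock: 21.87
eef_pos: [447.1, 198.9, 17.9]
ee_rot: [[0.0, 0.982, -0.191], [0.0, -0.191, -0.982], [-1.0, 0.0, -0.0]]
contact_force: [-4.2, -2.4, 10.3]
finger_gap: 0.562
```

Emit:
step_arm --motion '[[0.5, [0, 0, 5], 0], [0.5, [0, 0, 25], 0], [0.5, [0, 0, 65], 0.12], [0.5, [0, 0, 105], 0.24], [0.5, [0, 0, 140], 0.36]]'

```text
clock: 22.28
eef_pos: [446.6, 198.8, 159.9]
ee_rot: [[0.0, 0.985, 0.174], [0.0, 0.174, -0.985], [-1.0, 0.0, -0.0]]
contact_force: [1.3, -0.8, -1.0]
finger_gap: 0.557
```

Emit:
step_arm --motion '[[0.5, [20, -28, 0], 0.12], [0.5, [40, -58, 0], 0.24], [0.5, [60, -86, 0], 0.36], [0.5, [80, -115, 0], 0.48], [0.5, [100, -144, 0], 0.6]]'

```text
clock: 22.7
eef_pos: [546.7, 54.6, 157.7]
ee_rot: [[0.0, 0.729, 0.684], [-0.0, 0.684, -0.729], [-1.0, -0.0, 0.0]]
contact_force: [1.3, -0.1, -1.5]
finger_gap: 0.559
```

Emit:
step_arm --motion '[[0.5, [15, -20, 0], 0.12], [0.5, [25, -35, 0], 0.24], [0.5, [29, -42, 0], 0.347], [0.5, [29, -42, 0], 0.347], [0.5, [29, -42, 0], 0.347]]'

```text
clock: 23.12
eef_pos: [574.9, 14.0, 157.2]
ee_rot: [[-0.001, 0.461, 0.887], [0.0, 0.887, -0.461], [-1.0, -0.0, -0.001]]
contact_force: [-0.4, 0.7, -2.7]
finger_gap: 0.556
```

```bash
python3 - <<'E'
from h import *
o=observe();print(o['eef_pos'],o['ee_rot'][:,1],o['contact_force'],o['finger_gap'],o['clock'])
save('scene','s7',(205,90,315,210),5)
E
```

```text
[574.9424339   14.01229164 157.21946979] [ 4.61367915e-01  8.87208881e-01 -2.18704616e-04] [-0.35180581  0.71124936 -2.70512773] 0.5561700754633878 23.1167
```

View pics/s7.png

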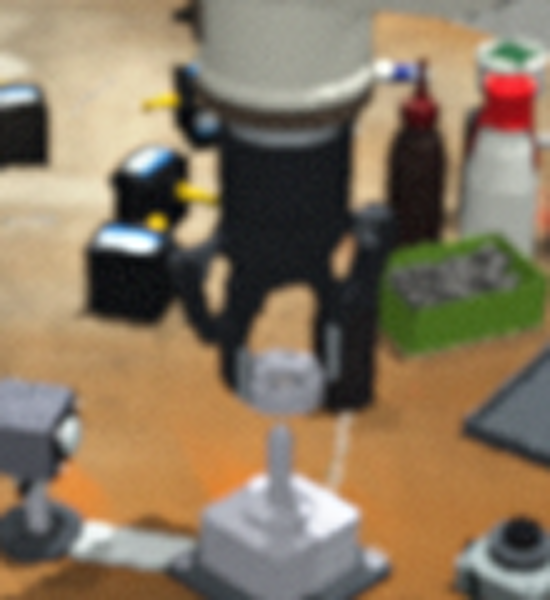

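```bash
python3 - <<'E'
from h import *
f=lambda p:((proj('scene',p)-[205,90]+.5)*5-.5).round(1)
print('hub mid pred',f([574.9,14,147.6]),'obs 285,381')
for X in (573,575,577,579): print(X,f([X,12.7,114]),f([X,12.7,104]))
im=grab_frame('scene')
a=cv2.resize(im[150:200,240:290],None,fx=12,fy=12,interpolation=cv2.INTER_CUBIC);cv2.imwrite('pics/z7.png',a)
print(im[172:184,252:270].mean(2).astype(int))
E
```

```text
hub mid pred [281.6 380.1] obs 285,381
573 [284.8 427.1] [284.6 440.8]
575 [282.2 425.9] [282.  439.6]
577 [279.6 424.7] [279.4 438.4]
579 [276.9 423.6] [276.8 437.2]
[[133 135 134 133 135 137 136 138 139 139 137 138 132 127 113  98  81  71]
 [134 134 135 135 135 136 136 135 138 139 139 135 129 120 112 106 101  99]
 [134 135 137 134 137 134 135 138 143 142 136 134 130 127 126 127 128 128]
 [136 136 138 136 136 137 137 141 149 147 140 133 131 134 134 133 135 136]
 [136 137 138 139 137 136 134 142 147 151 142 133 134 136 135 134 133 134]
 [139 140 140 141 140 138 133 138 147 147 139 132 134 135 134 134 133 131]
 [139 139 140 143 139 138 135 136 143 142 138 130 134 138 134 137 133 132]
 [139 140 141 141 141 139 134 134 139 137 133 130 132 137 137 134 134 134]
 [140 139 137 138 140 137 136 133 138 136 133 131 134 135 136 133 133 132]
 [141 142 139 135 138 138 135 134 139 137 136 131 133 135 134 137 134 134]
 [142 139 138 137 137 136 135 131 137 135 132 130 132 134 136 136 136 134]
 [139 141 137 139 138 142 138 134 136 136 131 134 136 135 134 134 132 134]]
```

View pics/z7.png

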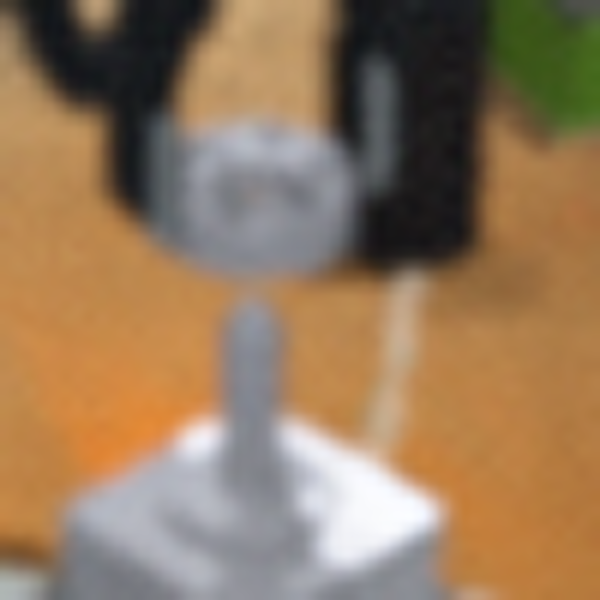

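Emit:
step_arm --motion '[[0.5, [2, -1.3, -8], 0.024], [0.5, [2, -1.3, -16], 0.024], [0.5, [2, -1.3, -20], 0.024], [0.5, [2, -1.3, -20], 0.024]]'

```text
clock: 23.55
eef_pos: [576.4, 13.3, 136.3]
ee_rot: [[-0.002, 0.436, 0.9], [0.0, 0.9, -0.436], [-1.0, -0.001, -0.002]]
contact_force: [0.0, -0.3, -1.6]
finger_gap: 0.556
```

Emit:
step_arm --motion '[[0.5, [0, 0, -2], 0], [0.5, [0, 0, -4], 0], [0.5, [0, 0, -6], 0], [0.5, [0, 0, -8], 0], [0.5, [0, 0, -10], 0]]'

```text
clock: 23.97
eef_pos: [577.2, 12.8, 127.3]
ee_rot: [[0.0, 0.435, 0.9], [-0.0, 0.9, -0.435], [-1.0, -0.0, 0.0]]
contact_force: [-0.2, 0.5, -1.7]
finger_gap: 0.56
```

Emit:
step_arm --motion '[[0.5, [0, 0, -1], 0], [0.5, [0, 0, -2], 0], [0.5, [0, 0, -3], 0], [0.5, [0, 0, -4], 0]]'

```text
clock: 24.3
eef_pos: [577.2, 12.7, 123.4]
ee_rot: [[0.0, 0.435, 0.901], [-0.0, 0.901, -0.435], [-1.0, -0.0, 0.0]]
contact_force: [-0.7, 0.0, -2.1]
finger_gap: 0.557
```

Emit:
step_arm --motion '[[0.5, [0, 0, -4], 0], [0.5, [0, 0, -8], 0], [0.5, [0, 0, -12], 0], [0.5, [0, 0, -16], 0], [0.5, [0, 0, -20], 0]]'

```text
clock: 24.72
eef_pos: [577.1, 12.8, 102.8]
ee_rot: [[-0.0, 0.435, 0.901], [-0.0, 0.901, -0.435], [-1.0, -0.0, -0.0]]
contact_force: [0.4, 0.0, -1.1]
finger_gap: 0.556
```

Emit:
step_arm --motion '[[0.5, [0, 0, -5], 0], [0.5, [0, 0, -10], 0], [0.5, [0, 0, -15], 0], [0.5, [0, 0, -20], 0], [0.5, [0, 0, -24], 0]]'

```text
clock: 25.13
eef_pos: [577.1, 12.8, 78.7]
ee_rot: [[-0.0, 0.435, 0.901], [-0.0, 0.901, -0.435], [-1.0, -0.0, -0.0]]
contact_force: [0.6, 0.4, -1.7]
finger_gap: 0.554
```

Emit:
step_arm --motion '[[0.5, [0, 0, -1], 0], [0.5, [0, 0, -2], 0], [0.5, [0, 0, -2.5], 0], [0.5, [0, 0, -2.5], 0]]'

```text
clock: 25.47
eef_pos: [577.2, 12.7, 77.0]
ee_rot: [[0.0, 0.435, 0.901], [-0.0, 0.901, -0.435], [-1.0, -0.0, 0.0]]
contact_force: [0.1, -0.5, -1.9]
finger_gap: 0.555
```

Emit:
step_arm --motion '[[0.5, [0, 0, -1], 0], [0.5, [0, 0, -1], 0], [0.8, [0, 0, -1], 0], [0.9, [0, 0, -1], 0], [0.9, [0, 0, -1], 0]]'

```text
clock: 25.88
eef_pos: [577.3, 12.8, 76.1]
ee_rot: [[0.0, 0.435, 0.901], [-0.0, 0.901, -0.435], [-1.0, 0.0, 0.0]]
contact_force: [-0.2, 0.5, -0.5]
finger_gap: 0.9
```

Emit:
step_arm --motion '[[0.9, [0, 0, 15], 0], [0.9, [0, 0, 50], 0], [1, [0, 0, 90], 0], [1, [-20, 35, 110], -0.1], [1, [-40, 75, 110], -0.22]]'

```text
clock: 26.3
eef_pos: [542.5, 79.6, 190.2]
ee_rot: [[0.006, 0.62, 0.784], [-0.0, 0.784, -0.62], [-1.0, 0.004, 0.005]]
contact_force: [0.3, 0.2, 0.6]
finger_gap: 1.006
```

Emit:
step_arm --motion '[[1, [-15, 35, 0], 0], [1, [-30, 70, 0], 0], [1, [-45, 105, 0], 0], [1, [-55, 140, 0], 0], [1, [-65, 175, 0], 0]]'

```text
clock: 26.72
eef_pos: [475.1, 256.7, 186.1]
ee_rot: [[0.001, 0.615, 0.788], [0.0, 0.788, -0.615], [-1.0, 0.001, 0.0]]
contact_force: [0.3, -0.2, 0.0]
finger_gap: 1.0
```

```bash
cat >> h.py <<'E'
def two(name):
    s=grab_frame('scene')[130:300,190:325]; t=grab_frame('top')[120:255,165:345]
    s=cv2.resize(s,None,fx=3,fy=3,interpolation=cv2.INTER_CUBIC); t=cv2.resize(t,None,fx=2.2,fy=2.2,interpolation=cv2.INTER_CUBIC)
    o=np.zeros((max(s.shape[0],t.shape[0]),s.shape[1]+t.shape[1],3),np.uint8);o[:s.shape[0],:s.shape[1]]=s;o[:t.shape[0],s.shape[1]:]=t
    cv2.imwrite(f'pics/{name}.png',o)
E
python3 - <<'E'
from h import *
np.set_printoptions(precision=1,suppress=True)
o=observe();print(o['eef_pos'],o['ee_rot'][:,1],o['clock'])
two('c8')
for c in('scene','top'):print([(np.round(d['centre'],1),round(d['conf'],2)) for d in spot_in('hub_1',c)],[(np.round(d['centre'],1),round(d['conf'],2)) for d in spot_in('hub_1_code',c)])
E
```

```text
[475.1 256.7 186.1] [0.6 0.8 0. ] 26.7167
[(array([433.6, 331.3,  12.6]), 0.59)] [(array([434.6, 330.7,  16.8]), 0.84)]
[(array([578.3,  14.8,  76.7]), 0.78), (array([437.9, 322.1,  17.4]), 0.69)] [(array([435. , 321.7,  18. ]), 0.73)]
```

View pics/c8.png

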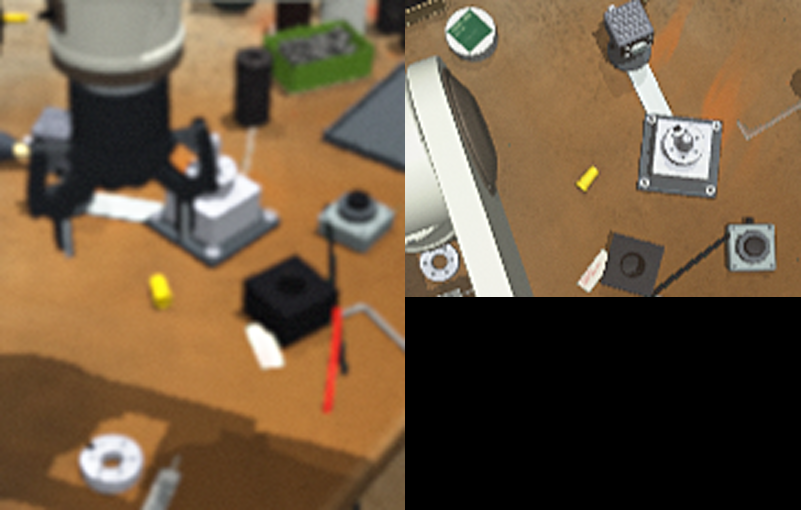

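```bash
cat >> h.py <<'E'
def notch(cam,c,z,im=None,r=(18,24)):
    """polar search of the dark notch in the top face of a hub at c, height z; refines centre by bright ring"""
    im=grab_frame(cam).mean(2).astype(np.float32)
    ang=np.radians(np.arange(0,360,3)); prof=[]
    for R in np.arange(r[0],r[1]+.1,1.5):
        p=np.array([proj(cam,[c[0]+R*np.cos(a),c[1]+R*np.sin(a),z]) for a in ang],np.float32)
        prof.append(cv2.remap(im,p[:,0][None],p[:,1][None],cv2.INTER_LINEAR)[0])
    pr=np.mean(prof,0); w=np.clip(np.percentile(pr,40)-15-pr,0,None)
    i=pr.argmin(); d=(np.arange(120)-i+60)%120-60; k=abs(d)<=8
    return 3*(i+(w[k]*d[k]).sum()/max(w[k].sum(),1e-6)), pr
E
python3 - <<'E'
from h import *
np.set_printoptions(precision=1,suppress=True,linewidth=200)
# top image bias: find stem-tip & ring
for c in [(576,11.3),(577.3,10.7),(577.3,12.7),(575,12)]:
    a,p=notch('top',c,74); print(c,a,p[::4].astype(int))
for c in [(437.5,323.2),(437.5,325)]: 
    a,p=notch('top',c,16); print('B',c,a)
for c in [(436,327.6),(437,326)]: 
    a,p=notch('scene',c,16); print('Bs',c,a)
E
```

```text
(576, 11.3) 23.013076551816038 [208 165  98 174 197 230 234 237 232 203 209 225 214 207 193 218 202 213 216 218 209 231 234 235 228 198 229 235 236 207]
(577.3, 10.7) 26.067534951909536 [214 192  79 130 213 212 236 240 240 208 214 236 229 219 198 229 216 222 223 212 221 231 235 236 221 214 230 231 235 218]
(577.3, 12.7) 21.37584229270734 [240 112  87 185 204 224 216 226 225 197 201 222 225 217 212 203 221 227 230 220 202 234 235 236 208 207 235 234 231 206]
(575, 12) 19.554212251792727 [216 147 116 202 188 234 232 233 219 190 195 205 189 187 186 204 195 204 212 220 198 228 233 235 232 188 228 235 231 191]
B (437.5, 323.2) 351.99945736493476
B (437.5, 325) 347.49582266119387
Bs (436, 327.6) 3.5942176342698136
Bs (437, 326) 7.322490830472985
```

Emit:
step_arm --motion '[[1, [-18, 35, 0], 0], [1, [-37, 69, -15], 0], [1, [-37, 69, -55], 0], [1, [-37, 69, -95], 0], [1, [-37, 69, -130], 0]]'

```text
clock: 27.83
eef_pos: [438.3, 324.5, 53.8]
ee_rot: [[0.0, 0.614, 0.789], [-0.0, 0.789, -0.614], [-1.0, 0.0, 0.0]]
contact_force: [0.6, -0.1, -0.9]
finger_gap: 0.996
```

Emit:
step_arm --motion '[[1, [0, 0, -15], 0], [1, [0, 0, -30], 0], [1, [0, 0, -38], 0], [1, [0, 0, -38], 0]]'

```text
clock: 28.17
eef_pos: [438.5, 323.7, 16.2]
ee_rot: [[-0.002, 0.615, 0.788], [-0.001, 0.788, -0.615], [-1.0, -0.002, -0.001]]
contact_force: [-0.5, -0.8, -0.8]
finger_gap: 0.997
```

Emit:
step_arm --motion '[[1, [0, 1, 0], 0], [0.7, [0, 1, 0], 0], [0.5, [0, 1, 0], 0], [0.5, [0, 1, 0], 0], [0.5, [0, 1, 0], 0]]' --grip_force 20

```text
clock: 28.58
eef_pos: [439.5, 325.3, 18.7]
ee_rot: [[0.001, 0.615, 0.788], [0.001, 0.788, -0.615], [-1.0, 0.001, 0.001]]
contact_force: [-2.6, -1.3, 7.9]
finger_gap: 0.573
```

Emit:
step_arm --motion '[[0.5, [0, 0, 0], 0], [0.5, [0, 0, 0], 0], [0.5, [0, 0, 0], 0], [1, [0, 0, 0], 0], [1, [0, 0, 0], 0]]'

```text
clock: 29.0
eef_pos: [439.2, 325.2, 18.0]
ee_rot: [[0.0, 0.615, 0.789], [0.0, 0.789, -0.615], [-1.0, 0.0, 0.0]]
contact_force: [0.5, -0.5, 0.3]
finger_gap: 0.839
```

Emit:
step_arm --motion '[[1, [0, 0, 0], 0], [1, [0, 0, 0], -0.12], [1, [0, 0, 0], -0.24], [1, [0, 0, 0], -0.36], [1, [0, 0, 0], -0.48]]'

```text
clock: 29.42
eef_pos: [439.1, 325.1, 17.7]
ee_rot: [[-0.0, 0.912, 0.41], [-0.0, 0.41, -0.912], [-1.0, -0.0, 0.0]]
contact_force: [0.1, 0.3, -0.8]
finger_gap: 1.001
```

Emit:
step_arm --motion '[[1, [0, 0, 0], -0.12], [1, [0, 0, 0], -0.24], [1, [0, 0, 0], -0.36], [1, [0, 0, 0], -0.48], [1, [0, 0, 0], -0.6]]'

```text
clock: 29.83
eef_pos: [439.1, 325.1, 17.7]
ee_rot: [[-0.0, 0.984, -0.177], [0.0, -0.177, -0.984], [-1.0, -0.0, 0.0]]
contact_force: [0.1, 0.3, 0.4]
finger_gap: 1.0
```

Emit:
step_arm --motion '[[1, [0, 0, 0], -0.12], [1, [0, 0, 0], -0.24], [1, [0, 0, 0], -0.36], [1, [0, 0, 0], -0.48], [1, [0, 0, 0], -0.49]]'

```text
clock: 30.25
eef_pos: [439.1, 325.1, 17.7]
ee_rot: [[-0.0, 0.785, -0.619], [0.0, -0.619, -0.785], [-1.0, -0.0, 0.0]]
contact_force: [0.5, -0.4, 0.3]
finger_gap: 0.999
```

Emit:
step_arm --motion '[[0.7, [0, 0, 0], 0], [0.5, [0, 0, 0], 0], [0.5, [0, 0, 0], 0], [0.5, [0, 0, 0], 0], [0.5, [0, 0, 0], 0]]' --grip_force 40

```text
clock: 30.67
eef_pos: [439.2, 325.2, 18.2]
ee_rot: [[0.0, 0.79, -0.613], [0.0, -0.613, -0.79], [-1.0, 0.0, -0.0]]
contact_force: [-2.9, -1.5, 8.4]
finger_gap: 0.563
```

Emit:
step_arm --motion '[[0.5, [0, 0, 5], 0], [0.5, [0, 0, 25], 0], [0.5, [0, 0, 65], 0.1], [0.5, [0, 0, 105], 0.2], [0.5, [0, 0, 140], 0.302]]'

```text
clock: 31.08
eef_pos: [438.9, 325.0, 160.1]
ee_rot: [[0.0, 0.938, -0.346], [0.0, -0.346, -0.938], [-1.0, 0.0, -0.0]]
contact_force: [0.5, -0.1, -2.0]
finger_gap: 0.559
```

Emit:
step_arm --motion '[[0.5, [16, -37, 0], 0], [0.5, [32, -74, 0], 0], [0.5, [48, -110, 0], 0], [0.5, [64, -146, 0], 0], [0.5, [80, -182, 0], 0]]'

```text
clock: 31.5
eef_pos: [519.4, 141.4, 158.0]
ee_rot: [[0.0, 0.937, -0.35], [0.0, -0.35, -0.937], [-1.0, 0.0, -0.0]]
contact_force: [0.7, 1.3, -1.2]
finger_gap: 0.564
```

Emit:
step_arm --motion '[[0.5, [16, -37, 0], 0], [0.5, [32, -74, 0], 0], [0.5, [48, -110, 0], 0], [0.5, [58, -130, 0], 0], [0.5, [58, -130, 0], 0]]'

```text
clock: 31.92
eef_pos: [578.4, 9.0, 157.5]
ee_rot: [[-0.0, 0.935, -0.354], [-0.001, -0.354, -0.935], [-1.0, 0.0, 0.001]]
contact_force: [0.2, -0.7, -1.7]
finger_gap: 0.56
```

Emit:
step_arm --motion '[[0.5, [0, 0, 0], 0], [0.5, [0, 0, 0], 0]]'

```text
clock: 32.08
eef_pos: [576.8, 13.5, 157.6]
ee_rot: [[-0.001, 0.936, -0.351], [0.0, -0.351, -0.936], [-1.0, -0.001, -0.0]]
contact_force: [0.6, 0.5, -1.3]
finger_gap: 0.559
```

```bash
python3 - <<'E'
from h import *
o=observe();y=o['ee_rot'][:,1];print(o['eef_pos'],np.degrees(np.arctan2(y[1],y[0])),o['contact_force'],o['clock'])
im=grab_frame('scene')
f=lambda p:proj('scene',p)
P=o['eef_pos'];print('hub pred',f([P[0],P[1],P[2]-9.8]),'top face',f([P[0],P[1],P[2]-1.8]))
a=cv2.resize(im[140:200,230:290],None,fx=10,fy=10,interpolation=cv2.INTER_CUBIC);cv2.imwrite('pics/z9.png',a)
E
```

```text
[576.80744863  13.50603106 157.58337838] -20.568464232838235 [ 0.63964638  0.54771533 -1.34030551] 32.0833
hub pred [260.52312087 165.27153491] top face [260.55399943 162.99230382]
```

View pics/z9.png

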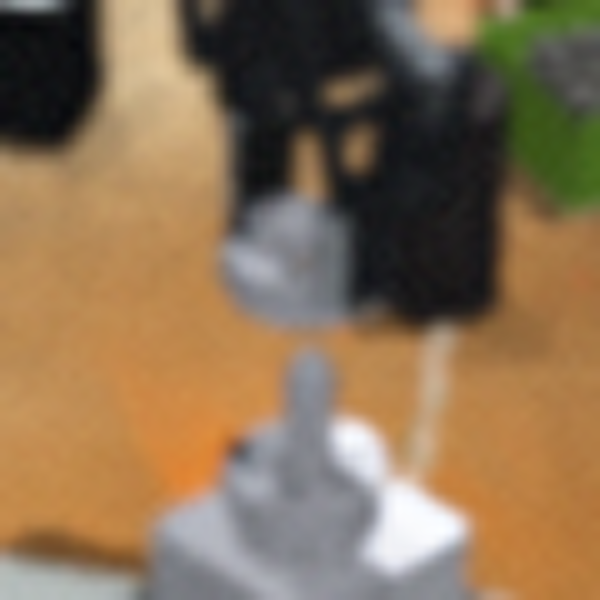

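Emit:
step_arm --motion '[[0.5, [0, 0, -8], 0], [0.5, [0, 0, -16], 0], [0.5, [0, 0, -22], 0], [0.5, [0, 0, -22], 0], [0.5, [0, 0, -22], 0]]'

```text
clock: 32.55
eef_pos: [576.8, 13.4, 135.1]
ee_rot: [[-0.001, 0.936, -0.352], [0.0, -0.352, -0.936], [-1.0, -0.001, 0.0]]
contact_force: [-0.7, 0.6, -1.4]
finger_gap: 0.563
```

Emit:
step_arm --motion '[[0.5, [0, 0, -2], 0], [0.5, [0, 0, -4], 0], [0.5, [0, 0, -6], 0], [0.5, [0, 0, -8], 0], [0.5, [0, 0, -10], 0]]'

```text
clock: 32.97
eef_pos: [577.1, 13.1, 125.5]
ee_rot: [[-0.0, 0.936, -0.352], [0.0, -0.352, -0.936], [-1.0, -0.0, -0.0]]
contact_force: [0.3, -0.3, -1.9]
finger_gap: 0.561
```

Emit:
step_arm --motion '[[0.5, [0, 0, -3], 0], [0.5, [0, 0, -6], 0], [0.5, [0, 0, -9], 0], [0.5, [0, 0, -12], 0], [0.5, [0, 0, -15], 0]]'

```text
clock: 33.38
eef_pos: [577.1, 13.1, 110.3]
ee_rot: [[-0.0, 0.936, -0.352], [0.0, -0.352, -0.936], [-1.0, -0.0, 0.0]]
contact_force: [0.3, -0.3, -2.5]
finger_gap: 0.561
```

Emit:
step_arm --motion '[[0.5, [0, 0, -3], 0], [0.5, [0, 0, -6], 0], [0.5, [0, 0, -9], 0], [0.5, [0, 0, -12], 0], [0.5, [0, 0, -15], 0]]'

```text
clock: 33.8
eef_pos: [577.1, 13.1, 95.4]
ee_rot: [[-0.0, 0.936, -0.352], [0.0, -0.352, -0.936], [-1.0, -0.0, 0.0]]
contact_force: [0.2, 0.5, -2.1]
finger_gap: 0.561
```

Emit:
step_arm --motion '[[0.5, [0, 0, -1], 0], [0.5, [0, 0, -1.5], 0], [0.5, [0, 0, -1.5], 0]]'

```text
clock: 34.05
eef_pos: [577.1, 13.2, 94.1]
ee_rot: [[-0.0, 0.936, -0.352], [0.0, -0.352, -0.936], [-1.0, -0.0, -0.0]]
contact_force: [-0.3, 0.1, -1.6]
finger_gap: 0.563
```

Emit:
step_arm --motion '[[0.5, [0, 0, -1], 0], [0.5, [0, 0, -2], 0], [0.5, [0, 0, -2], 0], [0.5, [0, 0, -2], 0]]'

```text
clock: 34.38
eef_pos: [577.2, 13.1, 92.3]
ee_rot: [[0.0, 0.936, -0.352], [0.0, -0.352, -0.936], [-1.0, 0.0, -0.0]]
contact_force: [0.6, -0.4, -1.1]
finger_gap: 0.563
```

Emit:
step_arm --motion '[[0.7, [0, 0, 0], 0], [0.8, [0, 0, 0], 0], [0.9, [0, 0, 0], 0], [0.9, [0, 0, 0], 0]]'

```text
clock: 34.72
eef_pos: [577.2, 13.1, 92.2]
ee_rot: [[-0.0, 0.936, -0.352], [0.0, -0.352, -0.936], [-1.0, -0.0, -0.0]]
contact_force: [0.1, 0.9, 0.3]
finger_gap: 0.9
```

Emit:
step_arm --motion '[[0.9, [0, 0, 15], 0], [0.9, [0, 0, 50], 0], [1, [0, 0, 85], 0], [1, [-15, -35, 100], 0], [1, [-35, -70, 100], 0]]'

```text
clock: 35.13
eef_pos: [543.6, -56.9, 196.1]
ee_rot: [[0.006, 0.937, -0.349], [-0.001, -0.349, -0.937], [-1.0, 0.006, -0.001]]
contact_force: [1.0, -1.9, 0.6]
finger_gap: 0.999
```

Emit:
step_arm --motion '[[0.5, [-25, -30, 0], 0], [0, [-50, -60, 0], 0], [0, [-80, -90, 0], 0], [0, [-90, -100, 0], 0], [0, [-90, -100, 0], 0]]'

```text
clock: 35.55
eef_pos: [450.2, -159.0, 192.5]
ee_rot: [[0.0, 0.935, -0.355], [-0.001, -0.355, -0.935], [-1.0, 0.0, 0.001]]
contact_force: [0.0, 0.8, 0.4]
finger_gap: 0.3
```

```bash
python3 - <<'E'
from h import *
np.set_printoptions(precision=1,suppress=True,linewidth=200)
o=observe();print(o['eef_pos'],o['clock'],o['finger_gap'])
for c in [(576,10.3),(577.3,9.3),(577.3,11),(578,9.5)]: print('top',c,notch('top',c,90)[0])
for c in [(575,15),(577.2,13),(576,16)]: print('scene',c,notch('scene',c,90)[0])
s=grab_frame('scene')[130:220,200:300]; t=grab_frame('top')[120:220,250:330]
s=cv2.resize(s,None,fx=4.4,fy=4.4,interpolation=cv2.INTER_CUBIC);t=cv2.resize(t,None,fx=4.4,fy=4.4,interpolation=cv2.INTER_CUBIC)
q=np.zeros((440,s.shape[1]+t.shape[1],3),np.uint8);q[:s.shape[0],:s.shape[1]]=s;q[:t.shape[0],s.shape[1]:]=t;print(q.shape)
cv2.imwrite('pics/c10.png',q)
E
```

```text
[ 450.2 -159.   192.5] 35.55 0.2999048498528375
top (576, 10.3) 26.60192677385811
top (577.3, 9.3) 30.2421397284004
top (577.3, 11) 26.989856057024635
top (578, 9.5) 30.7122933552668
scene (575, 15) 310.5386957945291
scene (577.2, 13) 24.143544148519318
scene (576, 16) 18.454331706395557
(440, 792, 3)
```

View pics/c10.png

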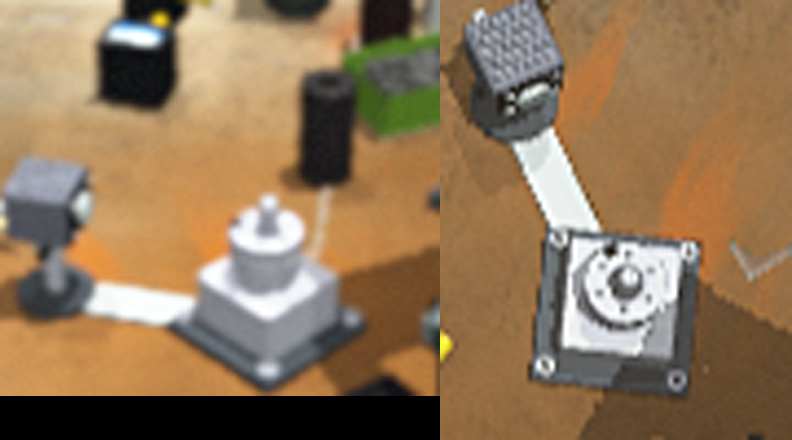

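```bash
python3 - <<'E'
from h import *
np.set_printoptions(precision=1,suppress=True,linewidth=200)
im=grab_frame('top'); sc=grab_frame('scene')
# bar: bright low-sat pixels between reader and base plate
for cam,I,roi in (('top',im,(268,148,290,172)),('scene',sc,(219,193,243,204))):
    u0,v0,u1,v1=roi; a=I[v0:v1,u0:u1].astype(int); m=(a.min(2)>150)&(a.max(2)-a.min(2)<45)
    ys,xs=np.nonzero(m); P=np.array([back(cam,(x+u0,y+v0),5)[:2] for x,y in zip(xs,ys)])
    c=P.mean(0);_,S,V=np.linalg.svd(P-c);d=V[0]*np.sign(V[0,0]);print(cam,len(P),'c',c,S,'dir',np.degrees(np.arctan2(d[1],d[0])), 'bearing from bore',[np.degrees(np.arctan2(c[1]-b[1],c[0]-b[0])) for b in ((576,11.5),(577.2,12.8),(574.5,15.5))])
# hub-top circle centre at z=90 in top: maximise ring gradient
g=cv2.GaussianBlur(im.mean(2).astype(np.float32),(0,0),.6)
def ring(c,R):
    p=np.array([proj('top',[c[0]+R*np.cos(a),c[1]+R*np.sin(a),90]) for a in np.arange(0,2*np.pi,.1)],np.float32)
    return cv2.remap(g,p[:,0][None],p[:,1][None],cv2.INTER_LINEAR)[0]
best=[]
for x in np.arange(572,583,.5):
    for y in np.arange(6,18,.5):
        best.append((np.median(ring((x,y),12.5))*-1+np.mean(ring((x,y),17))*1+np.mean(ring((x,y),23.5))-np.mean(ring((x,y),26.5)),x,y))
best.sort(reverse=True);print(best[:5])
b=np.mean(best[:5],0)[1:];print(b,notch('top',b,90)[0])
E
```

```text
top 227 c [664.1  51.1] [303.8 128.2] dir 25.31991214657331 bearing from bore [np.float64(24.22333095298848), np.float64(23.80518452929558), np.float64(21.689399373143086)]
scene 163 c [663.   55.7] [266.1 136.5] dir 27.022059892792445 bearing from bore [np.float64(26.933846680129115), np.float64(26.566110662317257), np.float64(24.429537863212325)]Traceback (most recent call last):
  File "<stdin>", line 17, in <module>
  File "<stdin>", line 12, in ring
  File "h.py", line 8, in proj
    c=get_calibration(cam); T=np.linalg.inv(c['pose']); q=T[:3,:3]@np.asarray(p,float)+T[:3,3]; u=c['K']@q; return u[:2]/u[2]
ValueError: time passes only in moves, steps and waits
```

```bash
sed -i 's/^from workcell import \*/from workcell import *\nimport workcell as W,functools\nget_calibration=functools.lru_cache(None)(W.get_calibration)/' h.py; python3 - <<'E'
from h import *
np.set_printoptions(precision=1,suppress=True,linewidth=200)
im=grab_frame('top')
g=cv2.GaussianBlur(im.mean(2).astype(np.float32),(0,0),.6)
A=np.arange(0,2*np.pi,.1)
def ring(c,R):
    p=np.array([proj('top',[c[0]+R*np.cos(a),c[1]+R*np.sin(a),90]) for a in A],np.float32)
    return cv2.remap(g,p[:,0][None],p[:,1][None],cv2.INTER_LINEAR)[0]
best=[]
for x in np.arange(573,582,.75):
    for y in np.arange(7,17,.75):
        best.append((np.mean(ring((x,y),17))+np.mean(ring((x,y),23))-np.mean(ring((x,y),26.5)),x,y))
best.sort(reverse=True);print(np.array(best[:5]))
b=np.mean(best[:5],0)[1:];print(b,notch('top',b,90)[0])
E
```

```text
[[260.6 576.8  11.5]
 [260.4 577.5  11.5]
 [260.3 577.5  12.2]
 [260.1 576.8  12.2]
 [259.5 576.8  10.8]]
[577.   11.7] 25.45128642228437
```

Emit:
step_arm --motion '[[0, [1, 30, 0], 0], [0, [1, 60, -20], 0], [0, [1, 88, -50], 0], [0, [1, 88, -90], 0], [0, [1, 88, -120], 0]]'

```text
clock: 36.62
eef_pos: [452.6, -67.3, 70.2]
ee_rot: [[-0.0, 0.937, -0.35], [0.0, -0.35, -0.937], [-1.0, -0.0, -0.0]]
contact_force: [0.1, 0.5, -0.7]
finger_gap: -0.0
```

Emit:
step_arm --motion '[[0, [0, 0, -2], 0], [0, [0, 0, -4], 0], [0, [0, 0, -6], 0], [0, [0, 0, -8], 0], [0, [0, 0, -8], 0]]'

```text
clock: 37.03
eef_pos: [453.8, -69.3, 65.4]
ee_rot: [[0.002, 0.936, -0.352], [-0.001, -0.352, -0.936], [-1.0, 0.002, -0.0]]
contact_force: [-0.1, -0.2, -0.1]
finger_gap: -0.001
```

Emit:
step_arm --motion '[[0, [-2, -1, -1], 0], [0, [-2, -1, -3], 0], [0, [-2, -1, -4], 0], [0, [-2, -1, -5], 0], [0, [-2, -1, -6], 0]]'

```text
clock: 37.45
eef_pos: [451.2, -70.0, 58.2]
ee_rot: [[0.0, 0.936, -0.352], [-0.0, -0.352, -0.936], [-1.0, 0.0, 0.0]]
contact_force: [0.1, -1.5, 2.2]
finger_gap: -0.001
```

Emit:
step_arm --motion '[[0, [0, 0, -1], 0], [0, [0, 0, -2], 0], [0, [0, 0, -3], 0], [0, [0, 0, -3], 0]]'

```text
clock: 37.78
eef_pos: [451.2, -70.0, 55.1]
ee_rot: [[0.0, 0.936, -0.352], [-0.0, -0.352, -0.936], [-1.0, 0.0, 0.0]]
contact_force: [-0.7, -1.8, 4.4]
finger_gap: 0.001
```

Emit:
step_arm --motion '[[0, [0, 0, -1], 0], [0, [0, 0, -2], 0], [0, [0, 0, -2.5], 0], [0, [0, 0, -2.5], 0], [0, [0, 0, -2.5], 0]]'

```text
clock: 38.2
eef_pos: [451.4, -70.0, 53.7]
ee_rot: [[0.001, 0.936, -0.352], [-0.0, -0.352, -0.936], [-1.0, 0.001, 0.0]]
contact_force: [-8.8, 0.2, 24.3]
finger_gap: 0.001
```

Emit:
step_arm --motion '[[0, [0, 0, 0], 0], [0, [0, 0, 15], 0], [0, [0, 0, 50], 0], [0.3, [0, 0, 90], 0], [0.5, [20, 20, 110], 0]]'

```text
clock: 38.62
eef_pos: [470.5, -51.5, 166.6]
ee_rot: [[0.003, 0.935, -0.354], [-0.001, -0.354, -0.935], [-1.0, 0.003, 0.0]]
contact_force: [-0.2, 0.6, 1.5]
finger_gap: 0.272
```

Emit:
step_arm --motion '[[0.7, [30, 20, 15], 0], [1, [60, 40, 15], 0], [1, [90, 55, 15], 0], [1, [106, 64.5, 5], 0], [1, [106, 64.5, 0], 0]]'

```text
clock: 39.03
eef_pos: [579.2, 16.7, 161.1]
ee_rot: [[-0.001, 0.937, -0.35], [0.001, -0.35, -0.937], [-1.0, -0.001, -0.001]]
contact_force: [1.2, -0.3, -1.1]
finger_gap: 0.977
```

Emit:
step_arm --motion '[[1, [0, 0, -10], 0], [1, [0, 0, -20], 0], [1, [0, 0, -35], 0], [1, [0, 0, -50], 0], [1, [0, 0, -62], 0]]'

```text
clock: 39.45
eef_pos: [576.0, 14.1, 99.2]
ee_rot: [[-0.001, 0.936, -0.353], [0.0, -0.353, -0.936], [-1.0, -0.001, 0.0]]
contact_force: [-0.3, -0.8, -0.8]
finger_gap: 1.003
```

Emit:
step_arm --motion '[[1, [0, 0, 0], 0], [1, [0, 0, 0], 0]]'

```text
clock: 39.62
eef_pos: [576.5, 14.3, 100.3]
ee_rot: [[-0.001, 0.936, -0.352], [0.0, -0.352, -0.936], [-1.0, -0.001, 0.0]]
contact_force: [0.3, -0.5, 0.3]
finger_gap: 1.001
```

Emit:
step_arm --motion '[[1, [0.7, -1.2, -3], 0], [1, [0.7, -1.2, -6.5], 0], [0.7, [0.7, -1.2, -6.5], 0], [0.5, [0.7, -1.2, -6.5], 0], [0.5, [0.7, -1.2, -6.5], 0]]' --grip_force 40

```text
clock: 40.03
eef_pos: [577.9, 13.4, 94.4]
ee_rot: [[0.0, 0.936, -0.352], [0.0, -0.352, -0.936], [-1.0, 0.0, -0.0]]
contact_force: [0.2, 0.0, 0.3]
finger_gap: 0.607
```

Emit:
step_arm --motion '[[0.5, [0, 0, 0], 0], [0.5, [0, 0, 0], 0], [0.5, [0, 0, 2], 0], [0.5, [0, 0, 4], 0]]'

```text
clock: 40.37
eef_pos: [577.8, 13.5, 98.3]
ee_rot: [[-0.0, 0.936, -0.352], [0.0, -0.352, -0.936], [-1.0, -0.0, -0.0]]
contact_force: [0.2, 0.0, -2.5]
finger_gap: 0.551
```

Emit:
step_arm --motion '[[0.5, [0, 0, 4], 0], [0.5, [0, 0, 8], 0], [0.5, [0, 0, 14], 0], [0.5, [0, 0, 22], 0], [0.5, [0, 0, 30], 0]]'

```text
clock: 40.78
eef_pos: [577.9, 13.5, 129.1]
ee_rot: [[0.0, 0.936, -0.352], [0.0, -0.352, -0.936], [-1.0, -0.0, -0.0]]
contact_force: [0.2, -0.9, -2.4]
finger_gap: 0.558
```

Emit:
step_arm --motion '[[0.5, [0, 0, 15], 0], [0.5, [0, 0, 35], 0], [0.5, [-5, -30, 35], 0], [0.5, [-12, -65, 35], 0], [0.5, [-20, -100, 35], 0]]'

```text
clock: 41.2
eef_pos: [557.8, -87.3, 164.3]
ee_rot: [[0.001, 0.937, -0.35], [-0.0, -0.35, -0.937], [-1.0, 0.001, -0.0]]
contact_force: [0.2, -1.2, -2.0]
finger_gap: 0.558
```

Emit:
step_arm --motion '[[0.5, [-8, -40, 0], 0], [0.5, [-15, -80, 0], 0], [0.5, [-23, -120, 0], 0], [0.5, [-31, -160, 0], 0], [0.5, [-39, -200, 0], 0]]'

```text
clock: 41.62
eef_pos: [518.1, -288.5, 164.2]
ee_rot: [[0.001, 0.936, -0.352], [-0.0, -0.352, -0.936], [-1.0, 0.001, 0.0]]
contact_force: [1.1, 0.3, -1.8]
finger_gap: 0.555
```

Emit:
step_arm --motion '[[0.5, [-9, -47, 0], 0], [0.5, [-9, -47, -30], 0], [0.5, [-9, -47, -65], 0], [0.5, [-9, -47, -100], 0], [0.5, [-9, -47, -125], 0]]'

```text
clock: 42.03
eef_pos: [509.0, -333.5, 36.0]
ee_rot: [[-0.001, 0.936, -0.353], [0.001, -0.353, -0.936], [-1.0, -0.002, -0.001]]
contact_force: [0.0, -0.1, -2.2]
finger_gap: 0.556
```

Emit:
step_arm --motion '[[0.5, [0, 0, -4], 0], [0.5, [0, 0, -8], 0], [0.5, [0, 0, -8], 0]]'

```text
clock: 42.28
eef_pos: [510.4, -333.9, 31.3]
ee_rot: [[0.001, 0.936, -0.352], [-0.001, -0.352, -0.936], [-1.0, 0.001, 0.0]]
contact_force: [0.7, 0.2, -1.9]
finger_gap: 0.555
```

Emit:
step_arm --motion '[[0.5, [0, 0, -2], 0], [0.5, [0, 0, -4], 0], [0.5, [0, 0, -6], 0], [0.5, [0, 0, -6], 0]]'

```text
clock: 42.62
eef_pos: [510.3, -333.9, 25.1]
ee_rot: [[0.001, 0.936, -0.352], [-0.001, -0.352, -0.936], [-1.0, 0.002, 0.001]]
contact_force: [1.8, -1.1, 1.6]
finger_gap: 0.557
```

Emit:
step_arm --motion '[[0.5, [0, 0, -1], 0], [0.5, [0, 0, -1], 0]]'

```text
clock: 42.78
eef_pos: [510.4, -333.9, 24.9]
ee_rot: [[0.001, 0.936, -0.352], [-0.001, -0.352, -0.936], [-1.0, 0.002, 0.001]]
contact_force: [-2.5, 2.9, 15.0]
finger_gap: 0.551
```

Emit:
step_arm --motion '[[0.6, [0, 0, 0], 0], [0.7, [0, 0, 0], 0], [0.7, [0, 0, 0], 0], [0.7, [0, 0, 25], 0], [0.7, [0, 0, 60], 0]]'

```text
clock: 43.2
eef_pos: [508.5, -332.5, 80.9]
ee_rot: [[-0.005, 0.936, -0.352], [0.004, -0.352, -0.936], [-1.0, -0.006, -0.002]]
contact_force: [1.0, -0.1, 0.9]
finger_gap: 0.698
```

Emit:
step_arm --motion '[[1, [0, 0, 40], 0], [1, [7, 35, 75], 0], [1, [14, 70, 90], 0], [1, [22, 110, 90], 0], [1, [30, 150, 90], 0]]'

```text
clock: 43.62
eef_pos: [539.7, -185.1, 174.9]
ee_rot: [[0.002, 0.936, -0.353], [-0.001, -0.353, -0.936], [-1.0, 0.003, 0.0]]
contact_force: [0.7, 0.3, -1.1]
finger_gap: 1.001
```

Emit:
step_arm --motion '[[1, [8, 40, 0], 0], [1, [16, 80, 0], 0], [1, [24, 120, 0], 0], [1, [32, 160, 0], 0], [1, [38, 193, 0], 0]]'

```text
clock: 44.03
eef_pos: [577.4, 9.5, 173.3]
ee_rot: [[0.0, 0.936, -0.351], [0.0, -0.351, -0.936], [-1.0, 0.0, -0.0]]
contact_force: [0.3, -0.9, -0.1]
finger_gap: 0.995
```

Emit:
step_arm --motion '[[1, [0, 0, 0], 0], [1, [0, 0, -10], 0], [1, [0, 0, -20], 0], [1, [0, 0, -20], 0]]'

```text
clock: 44.37
eef_pos: [576.2, 5.9, 150.3]
ee_rot: [[-0.004, 0.936, -0.353], [0.0, -0.353, -0.936], [-1.0, -0.003, 0.001]]
contact_force: [-0.5, -0.5, -0.4]
finger_gap: 1.001
```

Emit:
step_arm --motion '[[1, [0, 6, 0], 0], [1, [0, 6, -15], 0], [1, [0, 6, -32], 0], [1, [0, 6, -50], 0], [1, [0, 6, -66], 0]]'

```text
clock: 44.78
eef_pos: [577.2, 12.2, 86.4]
ee_rot: [[0.0, 0.936, -0.353], [0.0, -0.353, -0.936], [-1.0, 0.0, -0.0]]
contact_force: [0.4, 0.0, -0.4]
finger_gap: 1.0
```

Emit:
step_arm --motion '[[1, [0, 0, 0], 0], [1, [0, 0, 0], 0], [1, [0, 0, 0], 0]]'

```text
clock: 45.03
eef_pos: [577.8, 12.4, 88.3]
ee_rot: [[0.001, 0.936, -0.353], [-0.0, -0.353, -0.936], [-1.0, 0.001, -0.0]]
contact_force: [-0.8, 0.5, 0.1]
finger_gap: 1.0
```

Emit:
step_arm --motion '[[1, [-0.4, 0.4, -5], 0], [1, [-0.4, 0.4, -9.5], 0], [0.7, [-0.4, 0.4, -9.5], 0], [0.5, [-0.4, 0.4, -9.5], 0], [0.5, [-0.4, 0.4, -9.5], 0]]'

```text
clock: 45.45
eef_pos: [577.0, 13.2, 77.8]
ee_rot: [[0.0, 0.936, -0.352], [0.0, -0.352, -0.936], [-1.0, 0.0, -0.0]]
contact_force: [-0.4, 0.5, -0.3]
finger_gap: 0.606
```

Emit:
step_arm --motion '[[0.5, [0, 0, 0], 0], [0.5, [0, 0, 0], 0], [0.5, [0, 0, 2], 0], [0.5, [0, 0, 4], 0]]'

```text
clock: 45.78
eef_pos: [576.8, 13.2, 81.8]
ee_rot: [[-0.0, 0.936, -0.352], [0.0, -0.352, -0.936], [-1.0, -0.0, 0.0]]
contact_force: [-0.5, 0.7, -2.2]
finger_gap: 0.556
```

Emit:
step_arm --motion '[[0.5, [0, 0, 5], 0], [0.5, [0, 0, 12], 0], [0.5, [0, 0, 22], 0], [0.5, [0, 0, 34], 0], [0.5, [0, 0, 46], 0]]'

```text
clock: 46.2
eef_pos: [577.0, 13.2, 129.3]
ee_rot: [[0.0, 0.936, -0.352], [0.0, -0.352, -0.936], [-1.0, 0.0, -0.0]]
contact_force: [-0.2, 0.5, -0.9]
finger_gap: 0.557
```

Emit:
step_arm --motion '[[0.5, [0, 0, 20], 0], [0.5, [0, 0, 40], 0], [0.5, [-8, -30, 40], 0], [0.5, [-20, -65, 40], 0], [0.5, [-30, -100, 40], 0]]'

```text
clock: 46.62
eef_pos: [546.5, -87.4, 169.3]
ee_rot: [[0.001, 0.937, -0.35], [-0.0, -0.35, -0.937], [-1.0, 0.002, -0.0]]
contact_force: [0.4, -1.2, -2.0]
finger_gap: 0.557
```

Emit:
step_arm --motion '[[0.5, [-9, -40, 0], 0], [0.5, [-18, -80, 0], 0], [0.5, [-27, -120, 0], 0], [0.5, [-36, -157, 0], 0], [0.5, [-36, -157, -30], 0]]'

```text
clock: 47.03
eef_pos: [511.4, -250.9, 143.5]
ee_rot: [[0.007, 0.935, -0.356], [-0.007, -0.356, -0.935], [-1.0, 0.009, 0.004]]
contact_force: [1.2, -1.4, -1.2]
finger_gap: 0.557
```

Emit:
step_arm --motion '[[0.5, [0, 0, -35], 0], [0.5, [0, 0, -70], 0], [0.5, [0, 0, -100], 0], [0.5, [0, 0, -105], 0], [0.5, [0, 0, -105], 0]]'

```text
clock: 47.45
eef_pos: [510.5, -243.5, 32.3]
ee_rot: [[-0.002, 0.936, -0.352], [0.001, -0.352, -0.936], [-1.0, -0.003, -0.001]]
contact_force: [0.4, 0.0, -1.3]
finger_gap: 0.559
```

Emit:
step_arm --motion '[[0.5, [0, 0, -2], 0], [0.5, [0, 0, -4], 0], [0.5, [0, 0, -6], 0], [0.5, [0, 0, -6], 0]]'

```text
clock: 47.78
eef_pos: [511.3, -244.0, 27.6]
ee_rot: [[0.001, 0.936, -0.352], [-0.001, -0.352, -0.936], [-1.0, 0.001, 0.0]]
contact_force: [0.2, 0.1, -1.7]
finger_gap: 0.556
```

Emit:
step_arm --motion '[[0.5, [0, 0, -1.5], 0], [0.5, [0, 0, -3], 0], [0.5, [0, 0, -3], 0], [0.5, [0, 0, -3], 0]]'

```text
clock: 48.12
eef_pos: [511.2, -243.9, 24.4]
ee_rot: [[0.001, 0.936, -0.352], [-0.0, -0.352, -0.936], [-1.0, 0.001, 0.0]]
contact_force: [-3.3, 1.4, 7.8]
finger_gap: 0.558
```

Emit:
step_arm --motion '[[0.6, [0, 0, 0], 0], [0.7, [0, 0, 0], 0], [0.7, [0, 0, 0], 0], [0.7, [0, 0, 25], 0], [0.7, [0, 0, 60], 0]]'

```text
clock: 48.53
eef_pos: [509.4, -242.9, 81.6]
ee_rot: [[-0.005, 0.936, -0.352], [0.003, -0.352, -0.936], [-1.0, -0.006, -0.001]]
contact_force: [0.2, -0.7, 0.3]
finger_gap: 0.702
```

Emit:
step_arm --motion '[[0.7, [0, 0, 40], -0.1], [0.6, [10, 40, 80], -0.22], [0.6, [20, 80, 80], -0.34], [0.6, [30, 120, 80], -0.46], [0.6, [40, 160, 80], -0.58]]'

```text
clock: 48.95
eef_pos: [545.6, -106.2, 164.4]
ee_rot: [[0.002, 0.609, -0.793], [-0.0, -0.793, -0.609], [-1.0, 0.002, -0.001]]
contact_force: [0.6, -0.5, 0.1]
finger_gap: 0.601
```

Emit:
step_arm --motion '[[0.6, [8, 30, 0], -0.12], [0.6, [16, 60, 0], -0.24], [0.6, [24, 90, 0], -0.36], [0.6, [32, 119, 0], -0.48], [0.6, [32, 119, 0], -0.6]]'

```text
clock: 49.37
eef_pos: [577.9, 15.9, 163.1]
ee_rot: [[0.0, 0.058, -0.998], [0.001, -0.998, -0.058], [-1.0, -0.001, -0.0]]
contact_force: [-0.4, 0.6, 0.4]
finger_gap: 0.601
```

Emit:
step_arm --motion '[[0.6, [0, 0, 0], -0.119], [0.6, [0, 0, 0], -0.119], [0.6, [0, 0, 0], -0.119]]'

```text
clock: 49.62
eef_pos: [577.2, 11.5, 163.1]
ee_rot: [[-0.0, -0.054, -0.999], [0.0, -0.999, 0.054], [-1.0, -0.0, 0.0]]
contact_force: [-0.5, -0.2, -0.0]
finger_gap: 0.602
```

Emit:
step_arm --motion '[[0.6, [0.3, 1, -20], -0.01], [0.6, [0.3, 1, -45], -0.01], [0.6, [0.3, 1, -70], -0.01], [0.6, [0.3, 1, -77], -0.01], [0.6, [0.3, 1, -77], -0.01]]' --grip_force 30

```text
clock: 50.03
eef_pos: [576.6, 12.2, 84.6]
ee_rot: [[-0.003, -0.065, -0.998], [0.0, -0.998, 0.065], [-1.0, -0.0, 0.003]]
contact_force: [-0.7, -0.0, 0.4]
finger_gap: 0.598
```

Emit:
step_arm --motion '[[0.4, [0, 0, 0], 0], [0.2, [0, 0, 0], 0], [0, [0, 0, 0], 0], [0, [0, 0, 0], 0], [0, [0, 0, 0], 0]]' --grip_force 30

```text
clock: 50.45
eef_pos: [578.3, 12.6, 87.8]
ee_rot: [[0.002, -0.067, -0.998], [0.0, -0.998, 0.067], [-1.0, -0.0, -0.002]]
contact_force: [-0.6, 1.3, 7.9]
finger_gap: 0.173
```

Emit:
step_arm --motion '[[0, [0, 0, 0], 0], [0, [0, 0, 0], 0], [0, [0, 0, 0], 0]]'

```text
clock: 50.7
eef_pos: [578.3, 12.6, 87.8]
ee_rot: [[0.002, -0.067, -0.998], [0.0, -0.998, 0.067], [-1.0, -0.0, -0.002]]
contact_force: [-0.9, 2.5, 6.9]
finger_gap: 0.178
```

Emit:
step_arm --motion '[[0, [0, 0, 4], 0], [0, [0, 0, 10], 0], [0, [0, 0, 18], 0], [0, [0, 0, 28], 0], [0, [0, 0, 38], 0]]'

```text
clock: 51.12
eef_pos: [577.5, 12.4, 125.4]
ee_rot: [[0.0, -0.068, -0.998], [0.0, -0.998, 0.068], [-1.0, -0.0, -0.0]]
contact_force: [-0.2, -0.2, -3.8]
finger_gap: 0.178
```

Emit:
step_arm --motion '[[0, [0, 0, 15], 0], [0, [0, 0, 35], 0], [0, [-25, 11, 35], 0], [0, [-55, 25, 35], 0], [0, [-90, 40, 35], 0]]'

```text
clock: 51.53
eef_pos: [487.0, 52.5, 159.9]
ee_rot: [[0.001, -0.068, -0.998], [0.0, -0.998, 0.068], [-1.0, -0.0, -0.001]]
contact_force: [-0.2, 0.6, -4.1]
finger_gap: 0.174
```

Emit:
step_arm --motion '[[0, [-30, 13, 0], 0], [0, [-50, 22, 0], 0], [0, [-57, 25.5, 0], 0], [0, [-57, 25.5, 0], 0], [0, [-57, 25.5, 0], 0]]'

```text
clock: 51.95
eef_pos: [431.1, 77.9, 160.2]
ee_rot: [[0.002, -0.067, -0.998], [-0.0, -0.998, 0.067], [-1.0, -0.0, -0.002]]
contact_force: [0.2, -0.6, -3.0]
finger_gap: 0.174
```

```bash
python3 - <<'E'
from h import *
o=observe();y=o['ee_rot'][:,1];print(o['eef_pos'],np.degrees(np.arctan2(y[1],y[0])),o['contact_force'],o['finger_gap'])
a=cv2.resize(grab_frame('scene')[150:260,230:340],None,fx=5.4,fy=5.4,interpolation=cv2.INTER_CUBIC);cv2.imwrite('pics/s11.png',a)
E
```

```text
[431.08401741  77.92498925 160.17516461] -93.85302961088112 [ 0.22371152 -0.58641065 -3.04180826] 0.17429924206281552
```

View pics/s11.png

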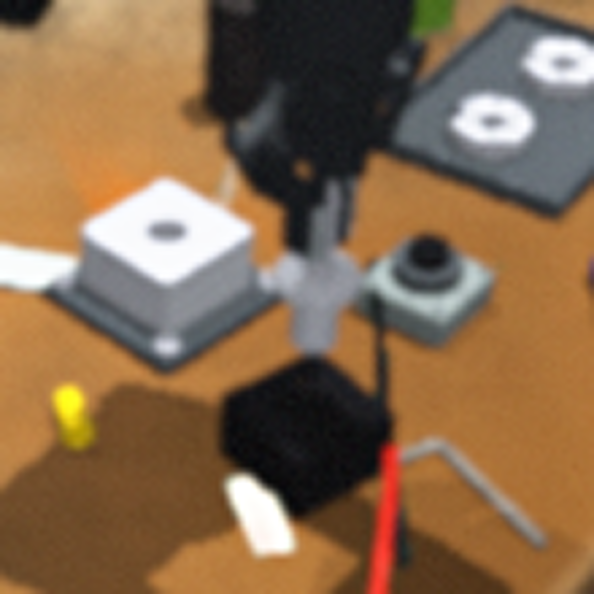

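Emit:
step_arm --motion '[[0, [-0.7, 0.4, -15], 0], [0, [-0.7, 0.4, -30], 0], [0, [-0.7, 0.4, -38], 0], [0, [-0.7, 0.4, -38], 0], [0, [-0.7, 0.4, -38], 0]]'

```text
clock: 52.42
eef_pos: [430.2, 78.1, 121.2]
ee_rot: [[-0.001, -0.068, -0.998], [0.0, -0.998, 0.068], [-1.0, -0.0, 0.001]]
contact_force: [-0.5, 0.3, -3.8]
finger_gap: 0.176
```

Emit:
step_arm --motion '[[0, [0, 0, -2], 0], [0, [0, 0, -4], 0], [0, [0, 0, -6], 0], [0, [0, 0, -8], 0], [0, [0, 0, -10], 0]]'

```text
clock: 52.83
eef_pos: [429.9, 78.4, 111.2]
ee_rot: [[0.0, -0.068, -0.998], [0.0, -0.998, 0.068], [-1.0, -0.0, -0.0]]
contact_force: [-0.3, -0.3, -3.8]
finger_gap: 0.18
```

Foot is in the hole with no contact; lower on.

Emit:
step_arm --motion '[[0, [0, 0, -3], 0], [0, [0, 0, -6], 0], [0, [0, 0, -9], 0], [0, [0, 0, -12], 0], [0, [0, 0, -12], 0]]'

```text
clock: 53.25
eef_pos: [429.7, 78.4, 98.6]
ee_rot: [[-0.001, -0.068, -0.998], [0.0, -0.998, 0.068], [-1.0, -0.0, 0.001]]
contact_force: [0.6, -0.8, -5.0]
finger_gap: 0.181
```

Emit:
step_arm --motion '[[0, [0, 0, -4], 0], [0, [0, 0, -8], 0], [0, [0, 0, -12], 0], [0, [0, 0, -16], 0], [0, [0, 0, -16], 0]]'

```text
clock: 53.67
eef_pos: [429.6, 78.3, 82.4]
ee_rot: [[-0.001, -0.068, -0.998], [0.0, -0.998, 0.068], [-1.0, 0.0, 0.001]]
contact_force: [2.1, -0.3, -5.9]
finger_gap: 0.176
```

Emit:
step_arm --motion '[[0, [0, 0, -1], 0], [0, [0, 0, -2], 0], [0, [0, 0, -2], 0]]'

```text
clock: 53.92
eef_pos: [429.8, 78.4, 81.2]
ee_rot: [[0.0, -0.068, -0.998], [0.0, -0.998, 0.068], [-1.0, -0.0, -0.0]]
contact_force: [1.6, 0.6, -5.9]
finger_gap: 0.18
```

Emit:
step_arm --motion '[[0, [0, 0, -1], 0], [0, [0, 0, -1.5], 0], [0, [0, 0, -1.5], 0]]'

```text
clock: 54.17
eef_pos: [430.0, 78.4, 79.9]
ee_rot: [[0.0, -0.068, -0.998], [0.0, -0.998, 0.068], [-1.0, -0.0, -0.0]]
contact_force: [0.9, -0.4, -0.8]
finger_gap: 0.176
```

Emit:
step_arm --motion '[[0.3, [0, 0, 0], 0], [0.5, [0, 0, 0], 0], [0.6, [0, 0, 0], 0], [0.6, [0, 0, 0], 0], [0.6, [0, 0, 0], 0]]'

```text
clock: 54.58
eef_pos: [429.8, 78.4, 79.8]
ee_rot: [[0.0, -0.068, -0.998], [0.0, -0.998, 0.068], [-1.0, -0.0, -0.0]]
contact_force: [0.0, -0.3, 0.2]
finger_gap: 0.594
```

Emit:
step_arm --motion '[[0.6, [0, 0, 20], 0], [0.6, [0, 0, 60], 0], [0.6, [0, 0, 100], 0], [0.7, [0, -40, 130], 0], [0.7, [0, -80, 150], 0]]'

```text
clock: 55.0
eef_pos: [430.0, 8.8, 227.3]
ee_rot: [[0.003, -0.064, -0.998], [-0.0, -0.998, 0.064], [-1.0, -0.0, -0.003]]
contact_force: [1.2, 0.0, 0.3]
finger_gap: 0.703
```

Emit:
step_arm --motion '[[0.7, [-20, -40, 0], 0], [0.7, [-40, -80, 0], 0], [0.7, [-60, -120, 0], 0], [0.7, [-80, -160, 0], 0], [0.7, [-90, -190, 0], 0]]'

```text
clock: 55.42
eef_pos: [339.0, -180.9, 224.7]
ee_rot: [[0.001, -0.067, -0.998], [-0.0, -0.998, 0.067], [-1.0, 0.0, -0.001]]
contact_force: [-0.0, -0.4, 0.4]
finger_gap: 0.699
```

Emit:
step_arm --motion '[[0.7, [0, -40, 0], 0], [0.7, [0, -80, 0], 0], [0.7, [-20, -120, 0], 0], [0.7, [-20, -120, 0], 0], [0.7, [-20, -120, 0], 0]]'

```text
clock: 55.83
eef_pos: [319.4, -301.4, 224.0]
ee_rot: [[-0.001, -0.072, -0.997], [0.001, -0.997, 0.072], [-1.0, -0.001, 0.001]]
contact_force: [0.7, 0.5, -0.0]
finger_gap: 0.702
```

```bash
python3 - <<'E'
from h import *
np.set_printoptions(precision=1,suppress=True)
o=observe();print(o['eef_pos'],o['clock'])
s=grab_frame('scene')[130:250,225:355]; t=grab_frame('top')[170:260,220:450]
s=cv2.resize(s,None,fx=2.8,fy=2.8,interpolation=cv2.INTER_CUBIC);t=cv2.resize(t,None,fx=1.9,fy=1.9,interpolation=cv2.INTER_CUBIC)
q=np.zeros((max(s.shape[0],t.shape[0]),s.shape[1]+t.shape[1],3),np.uint8);q[:s.shape[0],:s.shape[1]]=s;q[:t.shape[0],s.shape[1]:]=t;print(q.shape)
cv2.imwrite('pics/c12.png',q)
for n in('arbor','hub_1','stand_hole0','bush_4','shaft_1'):
  for c in('scene','top'):print(n,c,[(np.round(d['centre'],1),round(d['conf'],2)) for d in spot_in(n,c)][:3])
E
```

```text
[ 319.4 -301.4  224. ] 55.8333
(336, 801, 3)
arbor scene [(array([421.6,  87.1,  47. ]), 0.65)]
arbor top [(array([426.8,  79.3,  47.8]), 0.73), (array([ 506.4, -333.1,   22.5]), 0.43)]
hub_1 scene [(array([ 508.3, -322.7,   17.9]), 0.57), (array([ 507. , -240.8,   14.5]), 0.52)]
hub_1 top [(array([ 512.3, -242.4,   22.9]), 0.78), (array([ 511.5, -332. ,   23.6]), 0.71)]
stand_hole0 scene [(array([422.1,  85.3,  47.3]), 0.29)]
stand_hole0 top [(array([435.9,  77.2,  41.2]), 0.82), (array([ 510.3, -245.3,   19.4]), 0.7), (array([453.8, -75.8,  43.9]), 0.61)]
bush_4 scene [(array([ 651.5, -157.2,   56.3]), 0.53), (array([ 506.8, -239.5,   13.6]), 0.34), (array([ 506.2, -324.5,   17.1]), 0.18)]
bush_4 top [(array([ 662.8, -172. ,   82. ]), 0.91), (array([ 510.8, -244.2,   20.2]), 0.16)]
shaft_1 scene [(array([506.6, 452.6,  11.5]), 0.8)]
shaft_1 top [(array([510.5, 448.4,  12.4]), 0.67)]
```

View pics/c12.png

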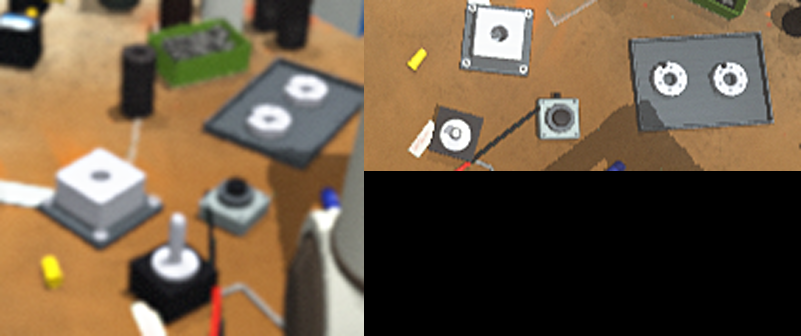

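Arbor upright, flange on its block; both hubs flat and apart in the tray; bystanders unmoved. Handing in.

```bash
python3 -c "
from workcell import *
print(job_done())"
```

```text
the job is handed in; nothing more can be done
None
```

I did the whole sequence and handed the job in at about 56 s of simulated time.

- **Arbor in:** I leaned it about 14° against the nest's flank and entered its lower edge into the bore mouth. I then straightened it (4–5 N) and slid it home; a 10 N push showed the flange seated.
- **Hubs read:** Only two hubs were on the table, and neither was knocked aside. I stacked both flat on the arbor. The code plates measured about 23.5° (lower) and 25.5° (upper), against the reader at about 24.5°. The images disagree on all of these by 2–3°.
- **Button:** I pressed it to its stop. The force rose from about 4.4 N to 24 N there; I could not read the button's travel directly.
- **Put back:** The hubs lie flat in the tray, about 90 mm apart. The arbor stands in its block.

The last pictures show the arbor upright with its flange on the block and both hubs flat inside the tray. The bush and shaft still measure within about 4 mm of where they started, which is the measuring error. The robot was clear of everything.

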